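Clear the fixture and release the heat sink

ROBOT

A 7-joint arm with a two-finger parallel gripper is mounted at the origin on the work surface. World frame = base frame: x ahead of the robot, y to its left, z up, the work surface at z = 0. Lengths are in m, angles in rad, forces in N, time in s.
With the tool pointing down it reaches from about 0.4 to 0.9 m from the base axis. Payload 5.6 kg.
Tool frame: the origin (TCP) lies at the very end of the fingers, on their centre line; the grasp point (between the pads) lies 19 mm behind it; y points along the fingers, z is the direction in which the jaws open and shut, and the axes are right-handed (so a half turn about y gives the same grasp; the last joint's range is limited). The gripper opens to 92 mm and grips with 3 to 60 N. Pads are 20 mm wide; open, the fingers measure 128 mm over their backs; the gripper's body (75 mm by 189 mm) begins 69 mm behind the grasp point.
Start: joints at [1.178, 0.468, -0.012, 1.603, 0.006, 1.071, -0.056], TCP at [0.223, -0.611, 0.215] pointing down, gripper open.
Joint ranges: [-2.53, 2.53], [-0.31, 2.02], [-1.57, 1.55], [0.28, 2.44], [-1.29, 4.43], [0.15, 1.84], [-2.92, 2.92]. Speed limits (rad/s): [2.57, 2.57, 3.14, 3.14, 3.14, 3.14, 3.14].

INTERFACE

Orientations are given as a unit quaternion [w, x, y, z].
In Python, from rig import sensors, optics, workorder gives the robot as it stands.
- The arm moves only by the tool apply_moves, never from a script. Its argument "rows" is a list of rows, each an object with "grip": the finger opening in mm, from 0 to 91.9; "delta_pos": the shift along the tool's x, y, z in mm, a list of three; "turn": the turn about the tool's y in rad. In form: [{"grip": grip, "delta_pos": [tx, ty, tz], "turn": turn}, ...]. A call has 1 to 20 rows; each row is the pose to reach, as a shift and turn from the pose measured when the call began, along the tool's axes at that moment; what a row does not reach only later rows make up. A row lasts 1/10 s, in which the tool goes at most 50 mm and 8.59 degrees, less where a joint would pass 70% of its speed; a pose out of reach is approached as far as the arm can. A call with a gripper value outside its range is refused whole. The fingers move at their own pace and stop on an object; "squeeze" is the grip in N (left out, the last holds). Time passes only in rows, so rows that repeat a pose let the fingers close. It gives the time, the measured TCP pose, the force and the opening at its end, in the units of the state.
- sensors.read_state(): the state, without advancing time (a new reading comes with each control period).
- optics.capture(name): name is "side" or "top"; returns a dict with "img" (480x640x3 uint8, blue, green, red), "intrinsics" (3x3 intrinsics, pixels), "dist_coeffs" ([k1, k2, p1, p2, k3] as OpenCV has them; the pictures are not rectified), "T" (4x4, takes a point from camera to world coordinates). Camera axes: x right, y down, z forward; pixel columns grow to the right and rows downward; lengths in m; the calibration is good to about 2 mm. A picture is of the moment at which its call begins. There is no depth.
- workorder.close_job(): hands the job in, once; it reports no verdict.
The state is a dict: "time": time; "joint_pos": joint angles; "qd": joint speeds; "joint_efforts": joint torques, N m; "tcp_pos": TCP position; "tcp_rot": TCP orientation; "ft_force": force on the tool from outside, world axes, zero at the start; "wrist_torque": the same for the moment, N m; "grip_width": finger opening in m.
Only numpy, scipy, OpenCV 4.12 (cv2) and the standard library are available. Lean on these libraries where they do the work, as an engineer would, in place of code of your own. Each camera call takes 0.05 s, during which the arm holds its last target.

TASK

Drilling is finished on the rework fixture: first take the scraper block and wipe all the loose brass offcuts off the plate into the yellow bin (never touch them with the fingers), and stand the scraper back on its black pad. Only then flip the ratchet's reversing lever over to the green dot, the loosening side, and swing the handle anticlockwise until the red jaw is fully clear of the heat sink. Lift the heat sink out and stand it upright in the grey tray, then swing the handle back clockwise to where it started, leaving the lever on the green side and the bottle, can and cup alone.

Things in the scene. Friction and masses are not known exactly. Their poses are not given: they have to be found in the camera images.
- plate_mid (a point): centre of the fixed aluminium fixture's plate, on its top, 45 mm above the bench; axes are the fixture's. Dark flat field between two 12 mm high rails along y, inner faces at x = +-68 mm. Open edge at y = -100 mm (drop into the yellow bin); 8 mm high stop bar at y = +100 mm. Offcuts lie between y = -72 and +52 mm. The clamp stands beyond, centred on y = +170 mm, handle 95 mm above the bench
- bin_in (a point): centre of the inner floor of the yellow catch bin joined to the plate's open edge (fixture axes; the bin lies 141 mm to -y and 39 mm below plate_mid). Inside 148 mm along x, 82 mm along y; walls 34 mm high on three sides, the plate's side wall on the fourth (+y), 39 mm high.
- bolt_axis (a point): point on the vertical axis of the clamp bolt, in the middle of the ratchet head, 95 mm above the bench. x here points along the ratchet handle, y to its anticlockwise side (seen from above).
- handle_grip (a point): centre of the black rubber grip of the ratchet handle, 95 mm above the bench: a horizontal round bar 18 mm thick, 112 mm from bolt_axis, rubber from 80 to 152 mm; free space all round it and below it. x points outward along the handle, z up.
- ratchet (a joint): swing of the ratchet handle about bolt_axis, rad, growing anticlockwise seen from above (loosening). Stops at -0.05 and 1.6; starts between 0 and 0.2. Stays where left; swings freely back clockwise (2 N at the grip), the bolt staying put. At 0 the handle points 35 degrees to the left (towards +y) of the fixture's +x axis
- lever (a joint): reversing lever, rad relative to the handle: +0.5 = tab on the handle's anticlockwise side, green dot: drives the bolt anticlockwise (loosens); -0.5 = clockwise side, red dot (start): swinging anticlockwise turns nothing. Stays where left; 2 N at the tab. Flip it with the handle below 0.2, as it starts: the pawl only takes hold there, and picks up the bolt as the handle reaches about 0.4
- lever_tab (a point): centre of the grippable part of the lever's orange tab: upright, 12 mm (along the lever) x 10 mm x 27 mm high, this point 12 mm under its tip, 124 mm above the bench; 32 mm from lever_pivot. The flat steel top of the ratchet head is 18 mm below this point.
- lever_pivot (a point): vertical axis of the reversing lever, on top of the ratchet head, 40 mm from bolt_axis along the handle. x points along the lever towards its tab.
- bolt (a joint): turn of the clamp bolt, rad, anticlockwise positive: 0 = tight, 1.05 = end of travel. Turned only by the ratchet (about 6 N at the grip), stays where left. It draws the red jaw 12 mm per rad away from the heat sink; from 0.85 on the jaw's lip is fully clear of it
- heatsink_c (a point): centre of the heat sink, half-way up; it stands in the clamp, base 45 mm above the bench, axes along the fixture's. Aluminium flange 56 x 44 x 10 mm (x, y, z), on it black fins 36 x 44 mm, 36 mm total height, about 160 g. While clamped the red jaw's lip covers the flange at its -x side; a fixed jaw 18 mm high stands at +x. Its y sides (44 mm apart) are free to grip
- scraper_c (a point): centre of the blue grip of the scraper block, which stands upright on the black pad. White foot 90 x 44 x 14 mm (x, y, z), and on it the blue grip 60 x 22 x 46 mm; total height 60 mm; this point is 37 mm above the underside; about 180 g.
- pad: black rubber pad for the scraper, 150 x 110 mm (x, y), 3 mm thick, fixed to the bench; origin at the centre of its underside. It and the grey tray change sides.
- tray: open grey parts tray, 150 x 140 mm outside (x, y), 26 mm high, walls and floor about 4 mm thick, fixed to the bench; origin at the centre of its underside.
- bottle: bystander: white bottle with red cap, 52 mm wide, 110 mm tall, origin under its centre
- can: bystander: steel can, 60 mm wide, 80 mm tall, origin under its centre
- swabcup: bystander: white cup, 60 mm wide, 70 mm tall, origin under its centre
- chip0_c (a point): centre of a loose brass offcut, 14 x 12 x 9 mm, 12 g, lying flat on the plate at the start; four to seven of the seven are present
- chip1_c (a point): centre of a loose brass offcut, 14 x 12 x 9 mm, 12 g, lying flat on the plate at the start; four to seven of the seven are present
- chip2_c (a point): centre of a loose brass offcut, 14 x 12 x 9 mm, 12 g, lying flat on the plate at the start; four to seven of the seven are present
- chip3_c (a point): centre of a loose brass offcut, 14 x 12 x 9 mm, 12 g, lying flat on the plate at the start; four to seven of the seven are present
- chip4_c (a point): centre of a loose brass offcut, 14 x 12 x 9 mm, 12 g, lying flat on the plate at the start; four to seven of the seven are present
- chip5_c (a point): centre of a loose brass offcut, 14 x 12 x 9 mm, 12 g, lying flat on the plate at the start; four to seven of the seven are present
- chip6_c (a point): centre of a loose brass offcut, 14 x 12 x 9 mm, 12 g, lying flat on the plate at the start; four to seven of the seven are present
Mind the look-alikes: they are no part of the job. What is meant by the part that bears heatsink_c is not brown, and is the smaller of those in its own colour. Several things look just like the tray: the one meant starts nearest to the robot's base.

How it is judged:
By the outcome, as a careful person would: the job done as asked, in the order asked, and still so for the second after the job is handed in, with the robot touching nothing.
Of chip0, chip1, chip2, chip3, chip4, chip5, chip6 only 4 to 7 are there at a start; the rules pass over those that are not, and their reading is None.
At some moment in a run one of scraper may be knocked a few centimetres aside while the robot is not near it.
Once in a run the grip may slacken for a moment while it holds something.
It also fails if it takes over 208 s, if anything falls off the work surface, if the arm or the gripper's body presses on something with over 40 N, if the wrist force passes 120 N, or if a joint passes its speed limit or range.

## Working session

There is one attempt and no reset: what is moved stays moved. The work goes in short steps, Python scripts to look and compute and a tool call to move; the robot and the scene stay as the last step left them, time stands still between calls to the robot, and variables do not carry over. Pictures are saved under pics/ and viewed, and the job is handed in when it is done.

Besides the shell and the picture viewer there is one more tool, called by a JSON object that holds its "fn" and its "kwargs", one argument or row to a line. apply_moves: Moves the arm, as the interface text tells. Its arguments: {"type":"object","properties":{"rows":{"type":"array"},"squeeze":{"type":"number"}},"required":["rows"]}

```bash
ls; mkdir -p pics; python3 - <<'E'
from rig import sensors, optics, workorder
import cv2
s=sensors.read_state()
for k,v in s.items(): print(k,v)
for n in ("side","top"):
    c=optics.capture(n); cv2.imwrite(f"pics/{n}0.png",c["img"]); print(n,c["intrinsics"],c["dist_coeffs"],c["T"])
E
```

```text
pics
time 0.0
joint_pos [ 1.17799755  0.46837555 -0.01159278  1.60360834  0.00602535  1.07140794
 -0.05632339]
qd [ 7.23609080e-04  9.06407362e-04  6.53674394e-05  8.12315395e-04
 -6.85024185e-04 -8.69263697e-04 -7.85210779e-04]
joint_efforts [ 8.13817260e-04 -5.20562696e+01 -1.22715306e-02 -2.43743849e+01
 -5.66352136e-02  1.71988673e-02  1.61038652e-04]
tcp_pos [ 0.22248298 -0.61012068  0.21364774]
tcp_rot [ 0.12285308 -0.12317414  0.69692725 -0.69572096]
ft_force [ 0.03380647  0.70756695 -0.81900183]
wrist_torque [-0.07161155 -0.01245224 -0.02399579]
grip_width 0.09199501723808742
side [[474.09974266   0.         319.82294253]
 [  0.         474.09974266 240.41389252]
 [  0.           0.           1.        ]] [-0.09285958  0.          0.          0.          0.        ] [[ 0.95634373 -0.23209519  0.1775908   0.39390864]
 [-0.29184786 -0.72684405  0.62170938 -0.649807  ]
 [-0.01521494 -0.64639737 -0.76284923  0.92886501]
 [ 0.          0.          0.          1.        ]]
top [[584.76262005   0.         316.95432495]
 [  0.         584.76262005 240.26586946]
 [  0.           0.           1.        ]] [-0.1486283  0.         0.         0.         0.       ] [[-4.62653220e-04 -9.84925111e-01  1.72980671e-01  3.51076298e-01]
 [-9.99999786e-01  5.35854991e-04  3.76480880e-04  2.07628413e-02]
 [-4.63498028e-04 -1.72980459e-01 -9.84925147e-01  1.60846417e+00]
 [ 0.00000000e+00  0.00000000e+00  0.00000000e+00  1.00000000e+00]]
```

View pics/side0.png

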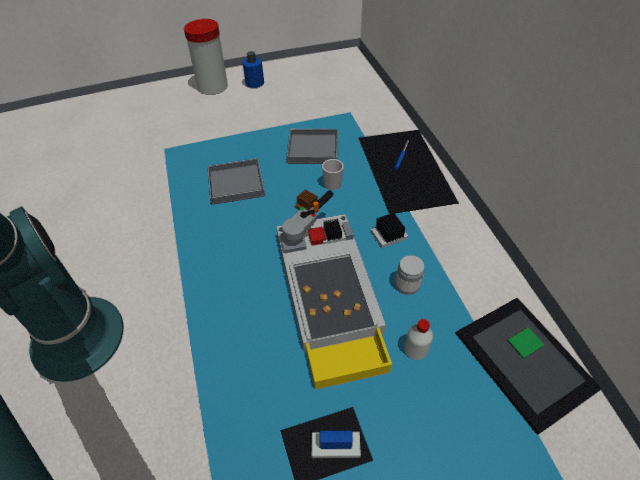

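View pics/top0.png

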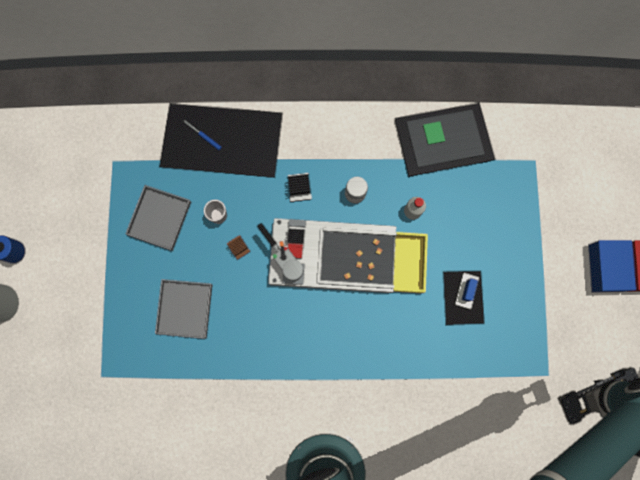

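```bash
cat > h.py <<'E'
from rig import sensors, optics, workorder
import cv2, numpy as np
from scipy.spatial.transform import Rotation as R
def cap(n,tag=None):
    c=optics.capture(n)
    if tag: cv2.imwrite(f"pics/{n}_{tag}.png",c["img"])
    return c
def ray(c,px):
    K=np.array(c["intrinsics"]);D=np.array(c["dist_coeffs"]);T=np.array(c["T"])
    u=cv2.undistortPoints(np.array([[px]],float),K,D)[0,0]
    d=T[:3,:3]@np.array([u[0],u[1],1]); return T[:3,3],d/np.linalg.norm(d)
def onz(c,px,z):
    o,d=ray(c,px); return o+d*(z-o[2])/d[2]
def tri(c1,p1,c2,p2):
    o1,d1=ray(c1,p1);o2,d2=ray(c2,p2)
    A=np.stack([d1,-d2],1);t=np.linalg.lstsq(A,o2-o1,rcond=None)[0]
    a=o1+d1*t[0];b=o2+d2*t[1];return (a+b)/2,np.linalg.norm(a-b)
def proj(c,P):
    T=np.linalg.inv(np.array(c["T"]));P=np.atleast_2d(P)
    r,_=cv2.Rodrigues(T[:3,:3]);return cv2.projectPoints(np.array(P,float),r,T[:3,3],np.array(c["intrinsics"]),np.array(c["dist_coeffs"]))[0][:,0]
def crop(c,x0,y0,w,h,s,name,pts=None):
    im=c["img"].copy()[y0:y0+h,x0:x0+w]
    im=cv2.resize(im,None,fx=s,fy=s,interpolation=cv2.INTER_CUBIC)
    for g in range((x0//10+1)*10,x0+w,10):
        cv2.line(im,(int((g-x0+.5)*s),0),(int((g-x0+.5)*s),6 if g%50 else 14),(255,0,255),1)
        if g%20==0: cv2.putText(im,str(g),(int((g-x0)*s)-8,22),0,.35,(255,0,255),1)
    for g in range((y0//10+1)*10,y0+h,10):
        cv2.line(im,(0,int((g-y0+.5)*s)),(6,int((g-y0+.5)*s)),(255,0,255),1)
        if g%20==0: cv2.putText(im,str(g),(8,int((g-y0)*s)+4),0,.35,(255,0,255),1)
    if pts is not None:
        for p in pts: cv2.circle(im,(int((p[0]-x0+.5)*s),int((p[1]-y0+.5)*s)),2,(255,0,255),-1)
    cv2.imwrite(f"pics/{name}.png",im)
def st():
    s=sensors.read_state(); q=s["tcp_rot"]; M=R.from_quat([q[1],q[2],q[3],q[0]]).as_matrix()
    return s,M
E
python3 - <<'E'
from h import *
s,M=st(); print(M.round(4))
t=cap("top");sd=cap("side")
crop(t,255,205,185,100,4.3,"t_fix");crop(t,430,260,70,75,8,"t_scr")
crop(sd,260,180,150,110,5,"s_fix1");crop(sd,270,250,140,145,4.1,"s_fix2");crop(sd,270,400,120,80,6.5,"s_scr")
E
```

```text
[[-9.395e-01 -6.000e-04  3.426e-01]
 [-3.426e-01  1.400e-03 -9.395e-01]
 [ 1.000e-04 -1.000e+00 -1.500e-03]]
```

View pics/t_fix.png

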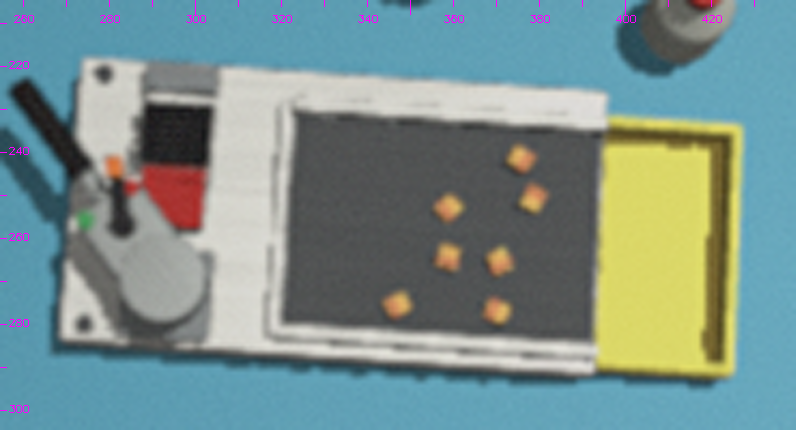

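View pics/t_scr.png

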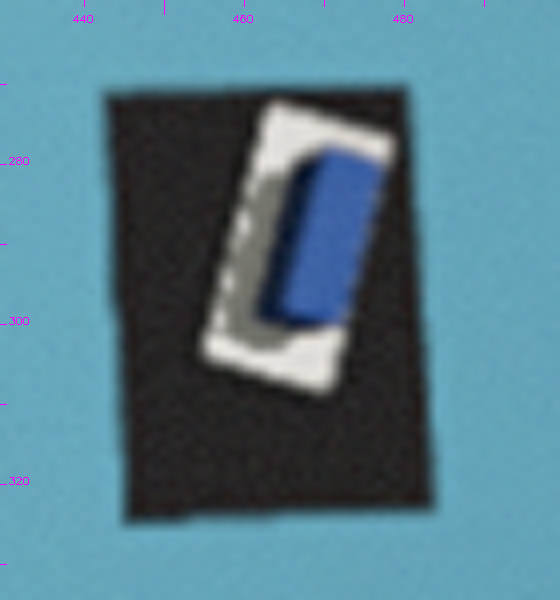

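View pics/s_fix1.png

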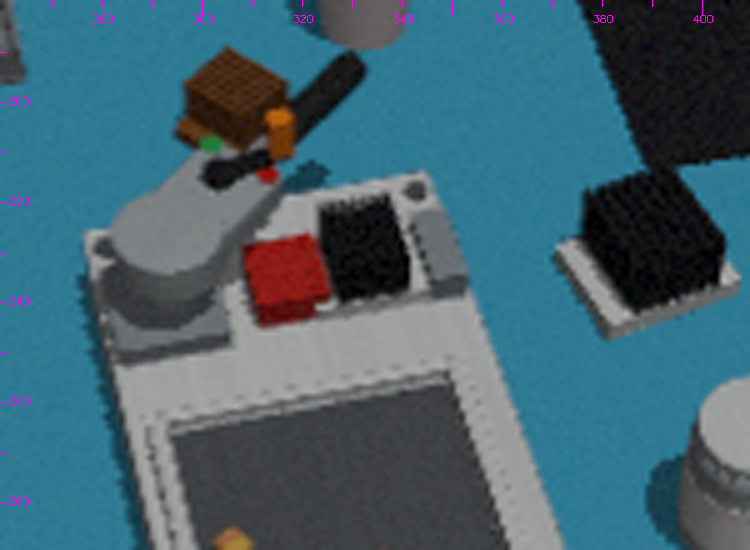

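View pics/s_fix2.png

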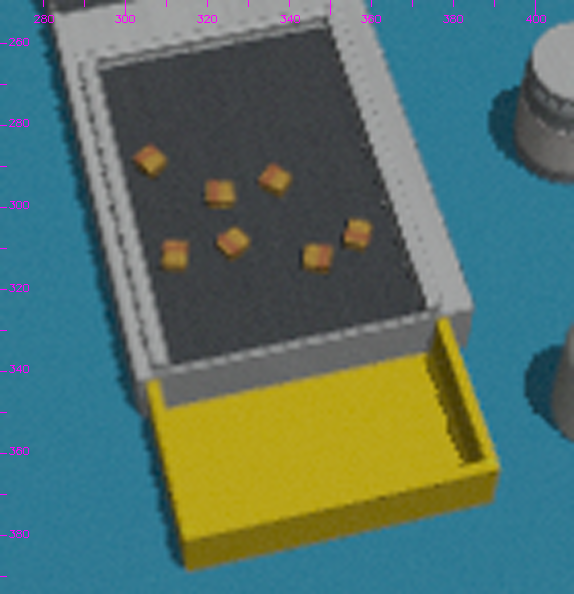

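View pics/s_scr.png

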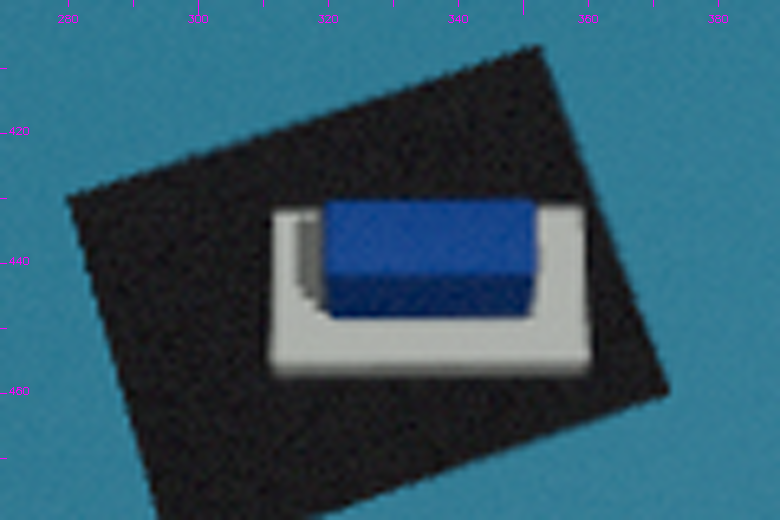

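```bash
cat >> h.py <<'E'
from scipy.optimize import least_squares
def fitpose(obs,x0,fixz=None):
    # obs: list (cam, px, modelpoint); pose x,y,z,yaw
    def W(p,m):
        c,s=np.cos(p[3]),np.sin(p[3]);m=np.array(m)
        return np.array([p[0]+c*m[0]-s*m[1],p[1]+s*m[0]+c*m[1],(p[2] if fixz is None else fixz)+m[2]])
    f=lambda p:np.concatenate([proj(c,W(p,m))[0]-np.array(px) for c,px,m in obs])
    r=least_squares(f,x0);return r.x,r.fun.reshape(-1,2)
def cp(X,Y,x0,y0,s): return ((X+.5)/s-.5+x0,(Y+.5)/s-.5+y0)
E
python3 - <<'E'
from h import *
t=cap("top");sd=cap("side")
T=lambda X,Y:cp(X,Y,255,205,4.3); S=lambda X,Y:cp(X,Y,270,250,4.1)
obs=[(t,T(603,132),(.068,-.1,0)),(t,T(594,342),(-.068,-.1,.012)),(t,T(292,112),(.068,.1,0)),(t,T(280,322),(-.068,.1,.012)),
(sd,S(101,69),(-.068,.1,0.0)),(sd,S(325,27),(.068,.1,0)),(sd,S(428,310),(.068,-.1,0)),(sd,S(170,362),(-.068,-.1,0))]
p,r=fitpose(obs,[.55,-.1,.045,0]);print(p,np.degrees(p[3]));print(r.round(1))
# scraper
T=lambda X,Y:cp(X,Y,430,260,8); S=lambda X,Y:cp(X,Y,270,400,6.5)
print("scr top face corners via triangulation")
tc=[T(323,150),T(388,162),T(347,325),T(285,315)]
for q in tc: print(onz(t,q,.063))
print("foot");
for q in [T(268,102),T(395,140),T(333,392),T(203,352)]: print(onz(t,q,.017))
print("side top"); 
for q in [S(325,200),S(535,200),S(532,274),S(328,274)]: print(onz(sd,q,.063))
print("side foot")
for q in [S(273,210),S(583,206),S(590,362),S(271,362)]: print(onz(sd,q,.017))
print("pad top");
for q in [T(105,93),T(407,88),T(433,508),T(125,522)]: print(onz(t,q,.003))
for q in [S(68,198),S(540,45),S(668,392)]: print(onz(sd,q,.003))
E
```

```text
[ 0.57912652 -0.08726996  0.04272428 -0.06928482] -3.969727734480531
[[ 0.2 -0.1]
 [ 0.5  0.2]
 [-0.6 -0.4]
 [-1.2 -0.2]
 [-1.  -0.9]
 [ 0.3 -1.3]
 [-0.1  1.1]
 [ 0.4  1.8]]
scr top face corners via triangulation
[ 0.51867792 -0.38889722  0.063     ]
[ 0.51449959 -0.41101445  0.063     ]
[ 0.45994761 -0.3947642   0.063     ]
[ 0.46346554 -0.37378815  0.063     ]
foot
[ 0.54043969 -0.38238702  0.017     ]
[ 0.52699062 -0.42667282  0.017     ]
[ 0.44025711 -0.40135841  0.017     ]
[ 0.45436379 -0.35646183  0.017     ]
side top
[ 0.46367295 -0.37453487  0.063     ]
[ 0.5193842  -0.39200125  0.063     ]
[ 0.51187885 -0.41106239  0.063     ]
[ 0.45849639 -0.39433884  0.063     ]
side foot
[ 0.45199149 -0.35822387  0.017     ]
[ 0.53884695 -0.3842156   0.017     ]
[ 0.52568629 -0.42689943  0.017     ]
[ 0.43915625 -0.3998133   0.017     ]
pad top
[ 0.54551098 -0.32836977  0.003     ]
[ 0.54678197 -0.43570699  0.003     ]
[ 0.40065682 -0.43893282  0.003     ]
[ 0.3971088  -0.33067607  0.003     ]
[ 0.39543645 -0.33240003  0.003     ]
[ 0.54523649 -0.32957994  0.003     ]
[ 0.54618004 -0.43825206  0.003     ]
```

```bash
cat >> h.py <<'E'
FX=(0.579,-0.0873,-0.069)
def fx2w(x,y,z=0):
    c,s=np.cos(FX[2]),np.sin(FX[2]);return np.array([FX[0]+c*x-s*y,FX[1]+s*x+c*y,.045+z])
def w2fx(P):
    c,s=np.cos(FX[2]),np.sin(FX[2]);d=np.array(P)[:2]-FX[:2];return np.array([c*d[0]+s*d[1],-s*d[0]+c*d[1]])
def plan(x,y,z,zyaw=None):
    """tool delta mm to TCP target; zyaw= world yaw (deg) of tool z (mod 180 chosen nearest)"""
    s,M=st();d=M.T@(np.array([x,y,z])-s["tcp_pos"])*1000
    cur=np.degrees(np.arctan2(M[1,2],M[0,2]));out=0
    if zyaw is not None:
        out=-((zyaw-cur+90)%180-90)
    print("delta",d.round(1),"turn",round(np.radians(out),4),"| tcp",s["tcp_pos"].round(4),"zyaw",round(cur,2),"grip",round(s["grip_width"]*1000,1),"F",s["ft_force"].round(1),"t",round(s["time"],2),"q",s["joint_pos"].round(2))
E
python3 - <<'E'
from h import *
t=cap("top")
for X,Y in [(522,159),(534,199),(449,208),(448,257),(500,262),(397,305),(497,311)]:
    w=onz(t,cp(X,Y,255,205,4.3),.05); print(w2fx(w).round(4))
plan(.4888,-.3925,.15,-106.4)
plan(.4888,-.3925,.0215,-106.4)
plan(*fx2w(0,0,.1),-94)
E
```

```text
[ 0.0455 -0.0483]
[ 0.0205 -0.0571]
[ 0.0112 -0.0041]
[-0.0198 -0.0052]
[-0.0208 -0.0379]
[-0.0521  0.0248]
[-0.0517 -0.0377]
delta [-324.7   64.4 -113.6] turn 0.6359 | tcp [ 0.2227 -0.6105  0.2144] zyaw -69.96 grip 92.1 F [ 0.1 -0.2 -0.1] t 0.35 q [ 1.18  0.47 -0.01  1.6   0.01  1.07 -0.06]
delta [-324.7  192.9 -113.6] turn 0.6359 | tcp [ 0.2227 -0.6105  0.2144] zyaw -69.96 grip 92.1 F [ 0.1 -0.2 -0.1] t 0.35 q [ 1.18  0.47 -0.01  1.6   0.01  1.07 -0.06]
delta [-514.    69.5 -369.5] turn 0.4195 | tcp [ 0.2227 -0.6105  0.2144] zyaw -69.96 grip 92.1 F [ 0.1 -0.2 -0.1] t 0.35 q [ 1.18  0.47 -0.01  1.6   0.01  1.07 -0.06]
```

{"fn": "apply_moves", "kwargs": {
  "rows": [
    {"grip": 80, "delta_pos": [-100, 30, -35], "turn": 0.14},
    {"grip": 80, "delta_pos": [-150, 50, -55], "turn": 0.28},
    {"grip": 80, "delta_pos": [-200, 64, -80], "turn": 0.42},
    {"grip": 80, "delta_pos": [-250, 64, -95], "turn": 0.56},
    {"grip": 80, "delta_pos": [-300, 64, -105], "turn": 0.636},
    {"grip": 80, "delta_pos": [-324.7, 64, -113.6], "turn": 0.636},
    {"grip": 80, "delta_pos": [-324.7, 64, -113.6], "turn": 0.636},
    {"grip": 80, "delta_pos": [-324.7, 64, -113.6], "turn": 0.636},
    {"grip": 80, "delta_pos": [-324.7, 64, -113.6], "turn": 0.636},
    {"grip": 80, "delta_pos": [-324.7, 64, -113.6], "turn": 0.636}
  ],
  "squeeze": 40
}}

```text
time: 1.35
tcp_pos: [0.4875, -0.3938, 0.1504]
tcp_rot: [0.102, -0.101, -0.7, 0.7]
ft_force: [-0.4, -0.6, 0.5]
grip_width: 0.08
```

```bash
python3 - <<'E'
from h import *
plan(.4888,-.3925,.0215,-106.4)
t=cap("top");sd=cap("side");crop(t,430,260,70,75,8,"t2")
crop(sd,240,330,160,150,4,"s2")
E
```

```text
delta [ -1.  128.9  -1.7] turn -0.0018 | tcp [ 0.4875 -0.3938  0.1504] zyaw -106.5 grip 80.0 F [-0.4 -0.6  0.5] t 1.35 q [ 0.6   0.5   0.04  1.72 -0.02  0.93 -1.22]
```

View pics/s2.png

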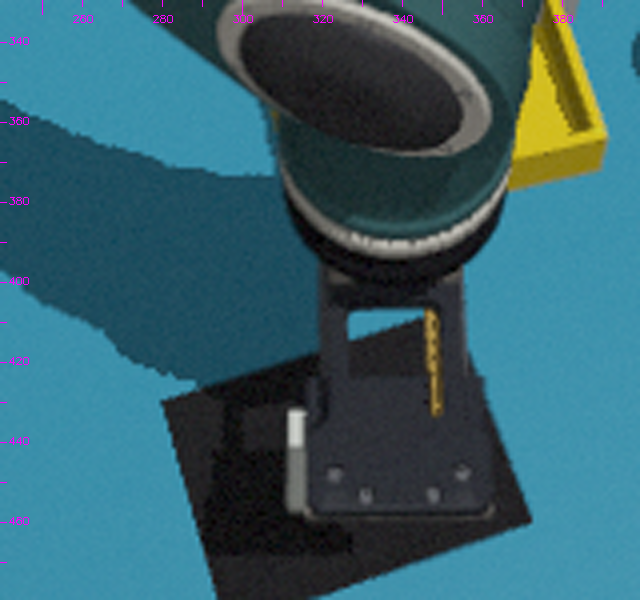

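{"fn": "apply_moves", "kwargs": {
  "rows": [
    {"grip": 80, "delta_pos": [-1, 40, -1.7], "turn": 0},
    {"grip": 80, "delta_pos": [-1, 80, -1.7], "turn": 0},
    {"grip": 80, "delta_pos": [-1, 105, -1.7], "turn": 0},
    {"grip": 80, "delta_pos": [-1, 120, -1.7], "turn": 0},
    {"grip": 80, "delta_pos": [-1, 128, -1.7], "turn": 0},
    {"grip": 80, "delta_pos": [-1, 128, -1.7], "turn": 0},
    {"grip": 15, "delta_pos": [-1, 128, -1.7], "turn": 0},
    {"grip": 15, "delta_pos": [-1, 128, -1.7], "turn": 0},
    {"grip": 15, "delta_pos": [-1, 128, -1.7], "turn": 0},
    {"grip": 15, "delta_pos": [-1, 128, -1.7], "turn": 0},
    {"grip": 15, "delta_pos": [-1, 128, -1.7], "turn": 0},
    {"grip": 15, "delta_pos": [-1, 128, -1.7], "turn": 0},
    {"grip": 15, "delta_pos": [-1, 128, -1.7], "turn": 0},
    {"grip": 15, "delta_pos": [-1, 128, -1.7], "turn": 0}
  ],
  "squeeze": 40
}}

```text
time: 2.85
tcp_pos: [0.4885, -0.3928, 0.0225]
tcp_rot: [0.102, -0.102, -0.7, 0.7]
ft_force: [-1.3, 0.9, -0.1]
grip_width: 0.0217
```

{"fn": "apply_moves", "kwargs": {
  "rows": [
    {"grip": 15, "delta_pos": [0, -30, 0], "turn": 0},
    {"grip": 15, "delta_pos": [0, -70, 0], "turn": 0},
    {"grip": 15, "delta_pos": [0, -110, 0], "turn": 0},
    {"grip": 15, "delta_pos": [0, -140, 0], "turn": 0},
    {"grip": 15, "delta_pos": [0, -140, 0], "turn": 0},
    {"grip": 15, "delta_pos": [0, -140, 0], "turn": 0}
  ]
}}

```text
time: 3.45
tcp_pos: [0.4883, -0.3926, 0.1622]
tcp_rot: [0.102, -0.102, -0.7, 0.7]
ft_force: [-0.0, 0.0, -2.6]
grip_width: 0.0219
```

```bash
python3 - <<'E'
from h import *
sd=cap("side");crop(sd,240,330,160,150,4,"s3")
# start lane A: x=-21,y=70
for l in(-.021,.021):
  for z in (.10,.0205): plan(*fx2w(l,.068,z),-93.95)
  plan(*fx2w(l,-.09,.0205),-93.95)
E
```

```text
delta [  34.7   16.3 -379.9] turn -0.2205 | tcp [ 0.4876 -0.3921  0.1609] zyaw -106.59 grip 21.9 F [-1.   1.1 -2.7] t 3.5 q [ 0.59  0.48  0.04  1.71 -0.02  0.95 -1.22]
delta [  34.5   95.8 -379.9] turn -0.2205 | tcp [ 0.4876 -0.3921  0.1609] zyaw -106.59 grip 21.9 F [-1.   1.1 -2.7] t 3.5 q [ 0.59  0.48  0.04  1.71 -0.02  0.95 -1.22]
delta [-1.000e-01  9.560e+01 -2.257e+02] turn -0.2205 | tcp [ 0.4876 -0.3921  0.1609] zyaw -106.59 grip 21.9 F [-1.   1.1 -2.7] t 3.5 q [ 0.59  0.48  0.04  1.71 -0.02  0.95 -1.22]
delta [  -6.2   16.1 -389.1] turn -0.2205 | tcp [ 0.4876 -0.3921  0.1609] zyaw -106.59 grip 21.9 F [-1.   1.1 -2.7] t 3.5 q [ 0.59  0.48  0.04  1.71 -0.02  0.95 -1.22]
delta [  -6.5   95.6 -389.1] turn -0.2205 | tcp [ 0.4876 -0.3921  0.1609] zyaw -106.59 grip 21.9 F [-1.   1.1 -2.7] t 3.5 q [ 0.59  0.48  0.04  1.71 -0.02  0.95 -1.22]
delta [ -41.1   95.4 -234.9] turn -0.2205 | tcp [ 0.4876 -0.3921  0.1609] zyaw -106.59 grip 21.9 F [-1.   1.1 -2.7] t 3.5 q [ 0.59  0.48  0.04  1.71 -0.02  0.95 -1.22]
```

View pics/s3.png

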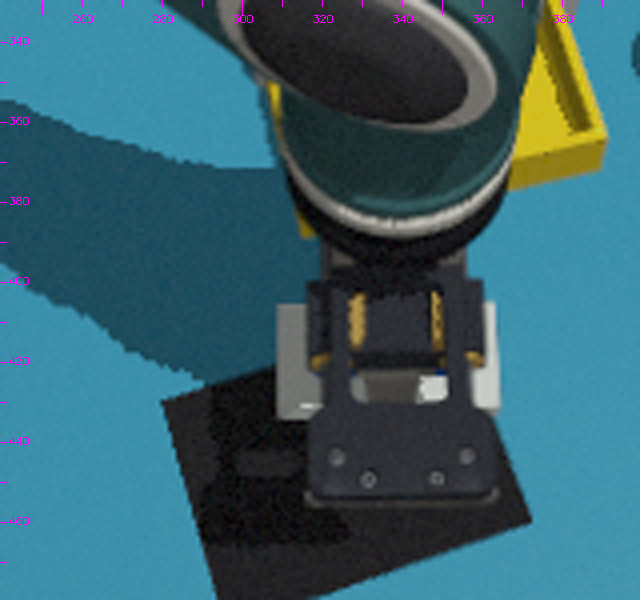

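{"fn": "apply_moves", "kwargs": {
  "rows": [
    {"grip": 15, "delta_pos": [5, 0, -40], "turn": -0.1},
    {"grip": 15, "delta_pos": [10, 0, -80], "turn": -0.2},
    {"grip": 15, "delta_pos": [15, 0, -120], "turn": -0.2205},
    {"grip": 15, "delta_pos": [20, 0, -160], "turn": -0.2205},
    {"grip": 15, "delta_pos": [25, 0, -200], "turn": -0.2205},
    {"grip": 15, "delta_pos": [30, 0, -240], "turn": -0.2205},
    {"grip": 15, "delta_pos": [34, 0, -280], "turn": -0.2205},
    {"grip": 15, "delta_pos": [34, 5, -320], "turn": -0.2205},
    {"grip": 15, "delta_pos": [34, 10, -360], "turn": -0.2205},
    {"grip": 15, "delta_pos": [34, 16, -380], "turn": -0.2205},
    {"grip": 15, "delta_pos": [34, 16, -380], "turn": -0.2205},
    {"grip": 15, "delta_pos": [34, 16, -380], "turn": -0.2205},
    {"grip": 15, "delta_pos": [34, 16, -380], "turn": -0.2205}
  ]
}}

```text
time: 4.8
tcp_pos: [0.5626, -0.0199, 0.1443]
tcp_rot: [-0.027, 0.023, 0.707, -0.706]
ft_force: [-0.8, -0.4, -3.1]
grip_width: 0.0219
```

```bash
python3 - <<'E'
from h import *
sd=cap("side");crop(sd,260,180,160,150,4,"s4")
l=-.02
plan(*fx2w(l,.068,.0205),-93.95)
plan(*fx2w(l,-.092,.0205),-93.95)
E
```

```text
delta [-1.1 79.2 -1.9] turn -0.0024 | tcp [ 0.5629 -0.0199  0.1447] zyaw -94.09 grip 21.8 F [-0.2  0.7 -2.4] t 4.85 q [ 0.08  0.41 -0.13  1.87  0.07  0.87 -1.72]
delta [ -1.5  79.1 158.1] turn -0.0024 | tcp [ 0.5629 -0.0199  0.1447] zyaw -94.09 grip 21.8 F [-0.2  0.7 -2.4] t 4.85 q [ 0.08  0.41 -0.13  1.87  0.07  0.87 -1.72]
```

View pics/s4.png

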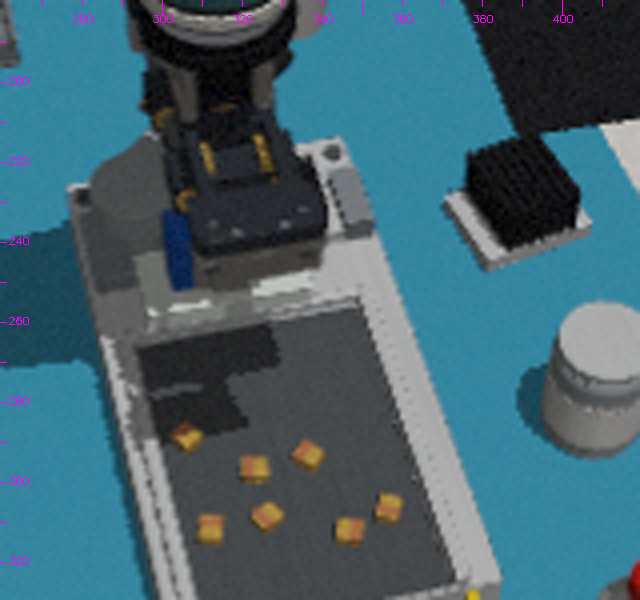

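```bash
python3 - <<'E'
from h import *
sd=cap("side");s,M=st();p=s["tcp_pos"]
pts=[p+M@np.array([a,b,c])for a in(-.045,.045) for c in(-.022,.022) for b in (.0055,.0195)]
crop(sd,280,220,80,60,8,"s5",proj(sd,pts))
E
```

```text
(no output)
```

View pics/s5.png

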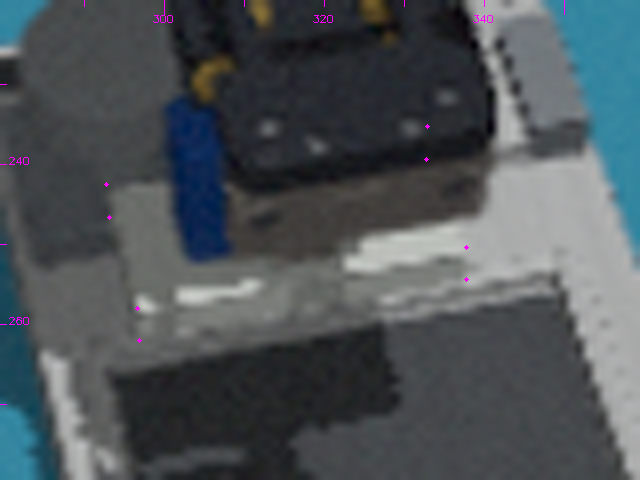

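{"fn": "apply_moves", "kwargs": {
  "rows": [
    {"grip": 15, "delta_pos": [-1, 30, -2], "turn": 0},
    {"grip": 15, "delta_pos": [-1, 55, -2], "turn": 0},
    {"grip": 15, "delta_pos": [-1, 70, -2], "turn": 0},
    {"grip": 15, "delta_pos": [-1, 76, -2], "turn": 0},
    {"grip": 15, "delta_pos": [-1, 79, -2], "turn": 0},
    {"grip": 15, "delta_pos": [-1, 79, -2], "turn": 0},
    {"grip": 15, "delta_pos": [-1, 79, -2], "turn": 0}
  ]
}}

```text
time: 5.6
tcp_pos: [0.5647, -0.0179, 0.0669]
tcp_rot: [-0.026, 0.025, 0.707, -0.706]
ft_force: [-0.1, -0.7, -1.8]
grip_width: 0.0215
```

```bash
python3 - <<'E'
from h import *
plan(*fx2w(-.02,-.092,.0205),-93.95)
E
```

```text
delta [  0.6   1.3 160.3] turn -0.0025 | tcp [ 0.5647 -0.0179  0.0669] zyaw -94.09 grip 21.5 F [-0.1 -0.7 -1.8] t 5.6 q [ 0.06  0.53 -0.11  1.91  0.09  0.71 -1.74]
```

{"fn": "apply_moves", "kwargs": {
  "rows": [
    {"grip": 15, "delta_pos": [0.5, 1.5, 5], "turn": 0},
    {"grip": 15, "delta_pos": [0.5, 1.5, 15], "turn": 0},
    {"grip": 15, "delta_pos": [0.5, 1.5, 25], "turn": 0},
    {"grip": 15, "delta_pos": [0.5, 1.5, 35], "turn": 0},
    {"grip": 15, "delta_pos": [0.5, 1.5, 45], "turn": 0},
    {"grip": 15, "delta_pos": [0.5, 1.5, 55], "turn": 0},
    {"grip": 15, "delta_pos": [0.5, 1.5, 65], "turn": 0},
    {"grip": 15, "delta_pos": [0.5, 1.5, 75], "turn": 0},
    {"grip": 15, "delta_pos": [0.5, 1.5, 85], "turn": 0},
    {"grip": 15, "delta_pos": [0.5, 1.5, 95], "turn": 0},
    {"grip": 15, "delta_pos": [0.5, 1.5, 105], "turn": 0},
    {"grip": 15, "delta_pos": [0.5, 1.5, 115], "turn": 0},
    {"grip": 15, "delta_pos": [0.5, 1.5, 125], "turn": 0},
    {"grip": 15, "delta_pos": [0.5, 1.5, 135], "turn": 0},
    {"grip": 15, "delta_pos": [0.5, 1.5, 145], "turn": 0},
    {"grip": 15, "delta_pos": [0.5, 1.5, 155], "turn": 0},
    {"grip": 15, "delta_pos": [0.5, 1.5, 163], "turn": 0},
    {"grip": 15, "delta_pos": [0.5, 1.5, 163], "turn": 0}
  ]
}}

```text
time: 7.4
tcp_pos: [0.5522, -0.1824, 0.0652]
tcp_rot: [-0.027, 0.025, 0.707, -0.707]
ft_force: [-1.1, -1.4, -2.2]
grip_width: 0.0218
```

```bash
python3 - <<'E'
from h import *
plan(*fx2w(-.02,-.092,.0205),-93.95)
sd=cap("side");crop(sd,270,250,150,145,4.1,"s6")
t=cap("top");crop(t,255,205,185,100,4.3,"t6")
E
```

```text
delta [-0.1 -0.3 -4.7] turn -0.0048 | tcp [ 0.5522 -0.1824  0.0652] zyaw -94.23 grip 21.8 F [-1.1 -1.4 -2.2] t 7.4 q [ 0.34  0.55 -0.1   1.87  0.08  0.72 -1.45]
```

View pics/s6.png

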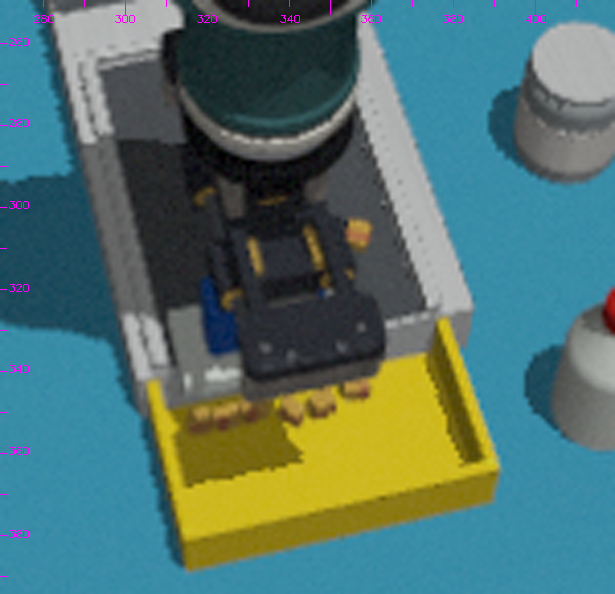

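View pics/t6.png

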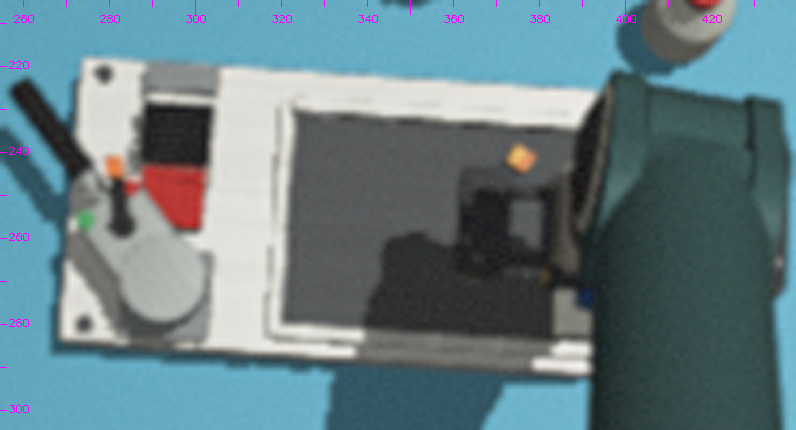

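```bash
python3 - <<'E'
from h import *
plan(*fx2w(.021,.02,.0205),-93.95)
plan(*fx2w(.021,-.096,.0205),-93.95)
E
```

```text
delta [ -40.7   -0.3 -114.8] turn -0.0028 | tcp [ 0.5525 -0.1804  0.0652] zyaw -94.11 grip 21.4 F [-1.   0.6 -3.2] t 7.5 q [ 0.34  0.55 -0.1   1.87  0.08  0.72 -1.45]
delta [-41.   -0.4   1.2] turn -0.0028 | tcp [ 0.5525 -0.1804  0.0652] zyaw -94.11 grip 21.4 F [-1.   0.6 -3.2] t 7.5 q [ 0.34  0.55 -0.1   1.87  0.08  0.72 -1.45]
```

{"fn": "apply_moves", "kwargs": {
  "rows": [
    {"grip": 15, "delta_pos": [0, -35, 0], "turn": 0},
    {"grip": 15, "delta_pos": [0, -35, -30], "turn": 0},
    {"grip": 15, "delta_pos": [-20, -35, -70], "turn": 0},
    {"grip": 15, "delta_pos": [-41, -35, -110], "turn": 0},
    {"grip": 15, "delta_pos": [-41, -35, -115], "turn": 0},
    {"grip": 15, "delta_pos": [-41, -35, -115], "turn": 0},
    {"grip": 15, "delta_pos": [-41, -18, -115], "turn": 0},
    {"grip": 15, "delta_pos": [-41, -5, -115], "turn": 0},
    {"grip": 15, "delta_pos": [-41, 0, -115], "turn": 0},
    {"grip": 15, "delta_pos": [-41, 0, -115], "turn": 0},
    {"grip": 15, "delta_pos": [-41, 0, -105], "turn": 0},
    {"grip": 15, "delta_pos": [-41, 0, -90], "turn": 0},
    {"grip": 15, "delta_pos": [-41, 0, -75], "turn": 0},
    {"grip": 15, "delta_pos": [-41, 0, -60], "turn": 0},
    {"grip": 15, "delta_pos": [-41, 0, -45], "turn": 0},
    {"grip": 15, "delta_pos": [-41, 0, -30], "turn": 0},
    {"grip": 15, "delta_pos": [-41, 0, -15], "turn": 0},
    {"grip": 15, "delta_pos": [-41, 0, 0], "turn": 0},
    {"grip": 15, "delta_pos": [-41, 0, 1], "turn": 0},
    {"grip": 15, "delta_pos": [-41, 0, 1], "turn": 0}
  ]
}}

```text
time: 9.5
tcp_pos: [0.5922, -0.1835, 0.0664]
tcp_rot: [-0.027, 0.025, 0.708, -0.705]
ft_force: [-3.9, 5.5, 11.8]
grip_width: 0.0221
```

```bash
python3 - <<'E'
from h import *
plan(*fx2w(.021,-.096,.0205),-93.95)
sd=cap("side");crop(sd,270,250,150,145,4.1,"s7")
plan(*fx2w(.0,-.03,.12),-93.95)
plan(.4725,-.384,.12,-90)
E
```

```text
delta [-1.2  0.9  0.9] turn -0.0048 | tcp [ 0.5922 -0.1835  0.0664] zyaw -94.22 grip 22.1 F [-3.9  5.5 11.8] t 9.5 q [ 0.33  0.6  -0.11  1.77  0.08  0.78 -1.46]
delta [ 20.6 -98.3 -65.4] turn -0.0046 | tcp [ 0.5922 -0.1836  0.0664] zyaw -94.21 grip 21.9 F [-3.9  5.2 10.8] t 9.55 q [ 0.33  0.6  -0.11  1.77  0.08  0.78 -1.46]
delta [104.9 -53.9 208.5] turn -0.0735 | tcp [ 0.5922 -0.1836  0.0664] zyaw -94.21 grip 21.9 F [-3.9  5.2 10.8] t 9.55 q [ 0.33  0.6  -0.11  1.77  0.08  0.78 -1.46]
```

View pics/s7.png

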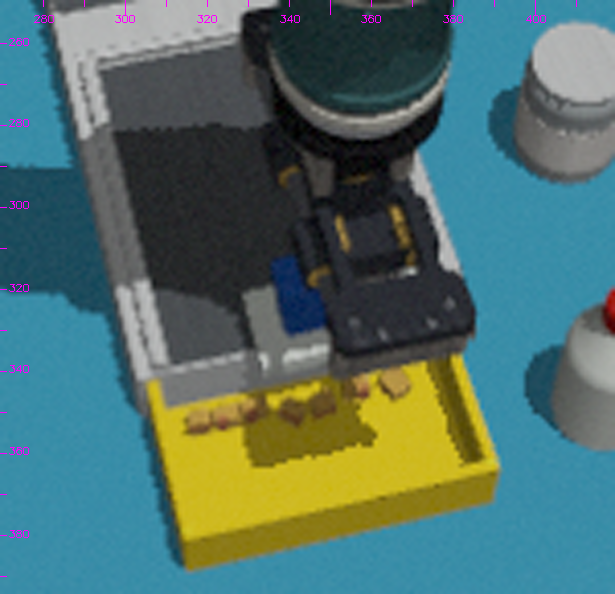

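{"fn": "apply_moves", "kwargs": {
  "rows": [
    {"grip": 15, "delta_pos": [0, -30, 0], "turn": 0},
    {"grip": 15, "delta_pos": [0, -60, 0], "turn": 0},
    {"grip": 15, "delta_pos": [0, -70, 20], "turn": 0},
    {"grip": 15, "delta_pos": [20, -75, 60], "turn": -0.05},
    {"grip": 15, "delta_pos": [50, -75, 100], "turn": -0.09},
    {"grip": 15, "delta_pos": [75, -75, 140], "turn": -0.09},
    {"grip": 15, "delta_pos": [95, -70, 180], "turn": -0.09},
    {"grip": 15, "delta_pos": [105, -50, 208], "turn": -0.09},
    {"grip": 15, "delta_pos": [105, -30, 208], "turn": -0.09},
    {"grip": 15, "delta_pos": [105, -10, 208], "turn": -0.09},
    {"grip": 15, "delta_pos": [105, -10, 208], "turn": -0.09},
    {"grip": 15, "delta_pos": [105, -10, 208], "turn": -0.09},
    {"grip": 15, "delta_pos": [105, -10, 208], "turn": -0.09}
  ]
}}

```text
time: 10.85
tcp_pos: [0.4726, -0.3839, 0.0772]
tcp_rot: [0.005, -0.007, 0.708, -0.706]
ft_force: [0.4, -0.4, -2.6]
grip_width: 0.0218
```

```bash
python3 - <<'E'
from h import *
plan(.4725,-.384,.0225,-89)
sd=cap("side");crop(sd,240,330,160,150,4,"s8")
E
```

```text
delta [-0.  54.7  0.3] turn -0.0012 | tcp [ 0.4726 -0.3839  0.0772] zyaw -89.07 grip 21.8 F [ 0.4 -0.4 -2.6] t 10.85 q [ 0.69  0.57 -0.09  1.8   0.07  0.78 -0.98]
```

View pics/s8.png

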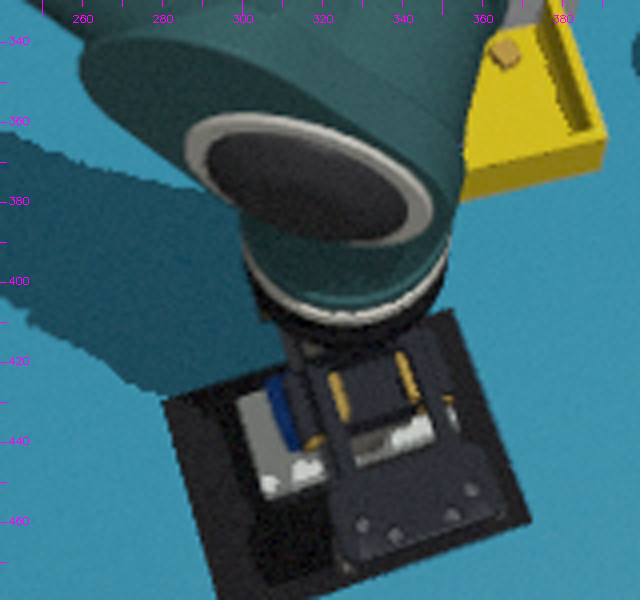

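{"fn": "apply_moves", "kwargs": {
  "rows": [
    {"grip": 15, "delta_pos": [0, 20, 0], "turn": 0},
    {"grip": 15, "delta_pos": [0, 38, 0], "turn": 0},
    {"grip": 15, "delta_pos": [0, 46, 0], "turn": 0},
    {"grip": 15, "delta_pos": [0, 50, 0], "turn": 0},
    {"grip": 15, "delta_pos": [0, 52, 0], "turn": 0},
    {"grip": 15, "delta_pos": [0, 53, 0], "turn": 0},
    {"grip": 15, "delta_pos": [0, 53.5, 0], "turn": 0},
    {"grip": 15, "delta_pos": [0, 53.5, 0], "turn": 0}
  ]
}}

```text
time: 11.7
tcp_pos: [0.4733, -0.384, 0.0248]
tcp_rot: [0.005, -0.006, 0.708, -0.707]
ft_force: [-0.2, 0.1, 3.0]
grip_width: 0.0216
```

{"fn": "apply_moves", "kwargs": {
  "rows": [
    {"grip": 15, "delta_pos": [0, 0.5, 0], "turn": 0},
    {"grip": 26, "delta_pos": [0, 0, 0], "turn": 0},
    {"grip": 40, "delta_pos": [0, 0, 0], "turn": 0},
    {"grip": 60, "delta_pos": [0, 0, 0], "turn": 0},
    {"grip": 70, "delta_pos": [0, 0, 0], "turn": 0},
    {"grip": 70, "delta_pos": [0, 0, 0], "turn": 0},
    {"grip": 70, "delta_pos": [0, -20, 0], "turn": 0},
    {"grip": 70, "delta_pos": [0, -50, 0], "turn": 0},
    {"grip": 70, "delta_pos": [0, -100, 0], "turn": 0},
    {"grip": 70, "delta_pos": [0, -150, 0], "turn": 0},
    {"grip": 70, "delta_pos": [0, -170, 0], "turn": 0},
    {"grip": 70, "delta_pos": [100, -170, 0], "turn": 0},
    {"grip": 70, "delta_pos": [150, -170, 0], "turn": 0},
    {"grip": 70, "delta_pos": [150, -170, 0], "turn": 0}
  ]
}}

```text
time: 13.1
tcp_pos: [0.3219, -0.3865, 0.1951]
tcp_rot: [0.006, -0.007, 0.707, -0.707]
ft_force: [-0.8, -0.7, 0.7]
grip_width: 0.07
```

```bash
python3 - <<'E'
from h import *
plan(.4725,-.384,.0225,-89)
sd=cap("side","9");crop(sd,270,400,120,80,6.5,"s9");crop(sd,270,180,140,110,5.5,"s9b");t=cap("top","9")
crop(t,255,205,185,100,4.3,"t9");crop(t,255,215,55,75,10,"t9b")
E
```

```text
delta [-150.8  172.4    0.3] turn -0.0001 | tcp [ 0.3219 -0.3865  0.1951] zyaw -89.01 grip 70.0 F [-0.8 -0.7  0.7] t 13.1 q [ 0.87  0.25 -0.07  1.97  0.02  0.92 -0.76]
```

View pics/side_9.png

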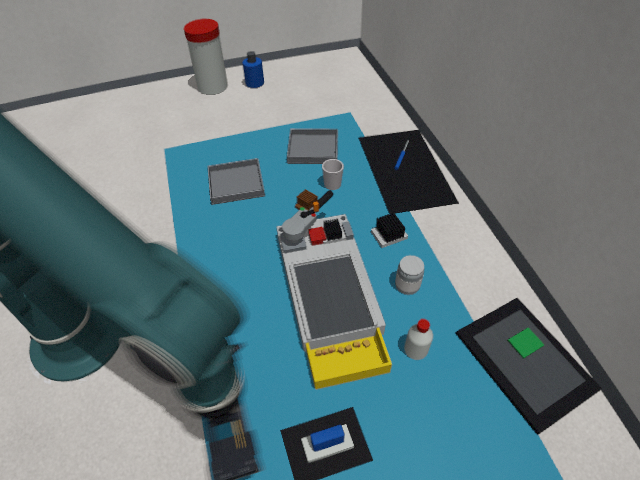

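View pics/t9.png

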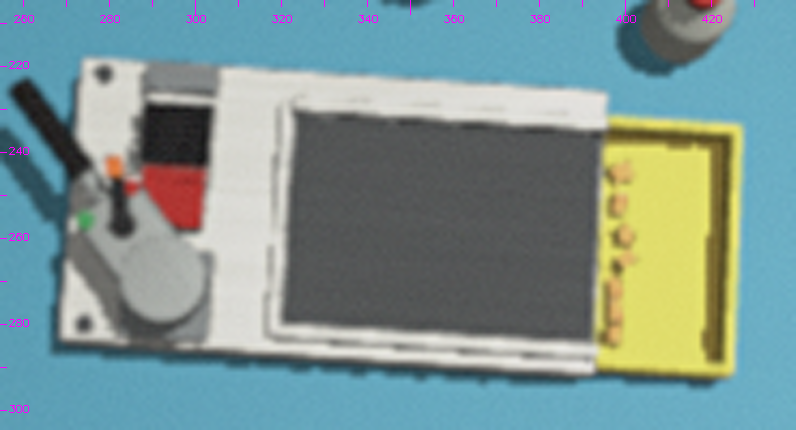

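View pics/t9b.png

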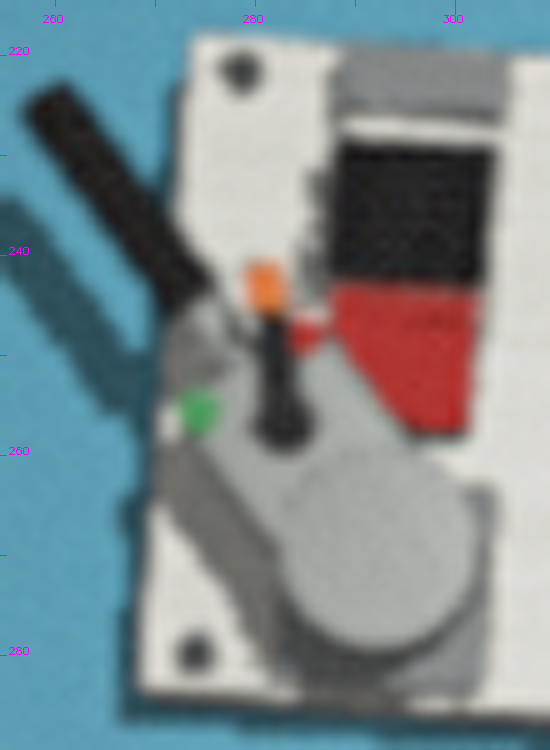

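View pics/s9b.png

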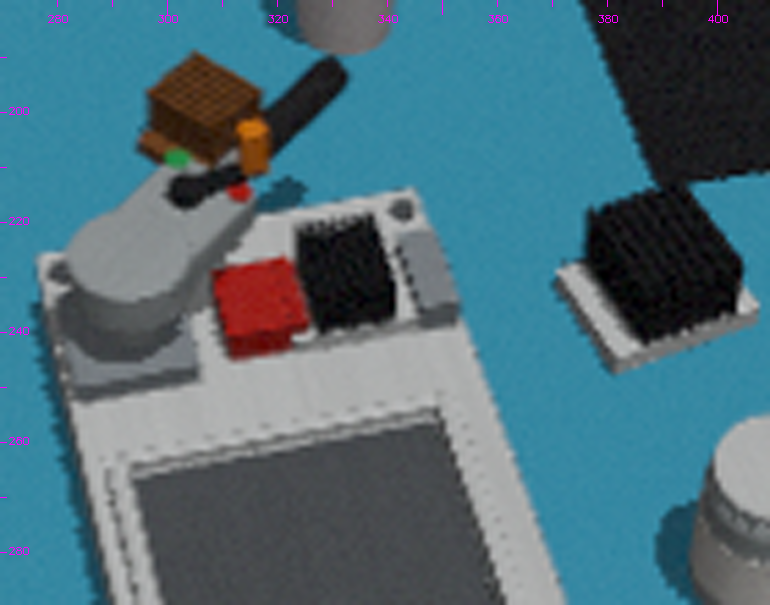

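```bash
python3 - <<'E'
from h import *
t=cap("top");sd=cap("side")
T=lambda X,Y:cp(X,Y,255,215,10);S=lambda X,Y:cp(X,Y,270,180,5.5)
b=onz(t,T(379,551),.106);print("bolt",b,w2fx(b))
pv=onz(t,T(283,420),.110);print("pivot",pv,w2fx(pv),np.linalg.norm(pv-b)); print("tri",tri(t,T(283,420),sd,S(187,188)))
tb=onz(t,T(267,288),.136);print("tab",tb,np.linalg.norm((tb-pv)[:2]));print("tri",tri(t,T(267,285),sd,S(254,128)))
he=onz(t,T(45,103),.100);print("hend",he,np.linalg.norm((he-b)[:2]));print(tri(t,T(45,103),sd,S(332,72)))
for n,v in(("pivot",pv-b),("hend",he-b),("hp",he-pv),("tab",tb-pv)): print(n,np.degrees(np.arctan2(v[1],v[0]))-np.degrees(FX[2])-35)
print("hs corners top z=.081")
for q in [T(345,145),T(495,150),T(482,288),T(332,282)]: print(w2fx(onz(t,q,.081)))
for q in [S(298,228),S(374,214),S(393,290),S(318,305)]: print("s",w2fx(onz(sd,q,.081)))
print("red top"); 
for q in [T(332,282),T(482,288),T(466,432),T(410,432)]: print(w2fx(onz(t,q,.075)))
for q in [S(213,272),S(293,258),S(308,320),S(230,337)]: print("s",w2fx(onz(sd,q,.070)))
E
```

```text
bolt [0.53778941 0.08477895 0.106     ] [-0.05297655  0.1688282 ]
pivot [0.5714632  0.10971116 0.11      ] [-0.02110185  0.19602274] 0.04208966050468718
tri (array([0.57191475, 0.10975195, 0.10895521]), np.float64(0.0005913284505811285))
tab [0.60172939 0.11257997 0.136     ] 0.030401845896415296
tri (array([0.60347775, 0.11272468, 0.13310714]), np.float64(0.0009444997535843966))
hend [0.65733941 0.17393021 0.1       ] 0.14913131726760886
(array([0.6588358 , 0.17459556, 0.09330472]), np.float64(0.0002707849981914381))
pivot 5.46981072644472
hend 5.666176403848162
hp 5.742902611325185
tab -25.631943559697476
hs corners top z=.081
[0.05791844 0.18735761]
[0.0592901  0.14741035]
[0.02190252 0.14815332]
[0.02078844 0.18795578]
s [0.02660737 0.18681351]
s [0.06128004 0.18697489]
s [0.05809564 0.14160811]
s [0.02459379 0.14098412]
red top
[0.02179253 0.18833235]
[0.02291099 0.14837354]
[-0.01597614  0.14979563]
[-0.01699576  0.16460184]
s [-0.01362899  0.17999982]
s [0.02253682 0.17965945]
s [0.0205671 0.142924 ]
s [-0.01437879  0.14153726]
```

```bash
python3 - <<'E'
from h import *
plan(.603,.1133,.19,-83)
E
```

```text
delta [-287.2    5.8 -496.5] turn -0.1079 | tcp [ 0.323  -0.3873  0.1955] zyaw -89.18 grip 70.2 F [0.6 0.4 0.3] t 13.3 q [ 0.87  0.25 -0.07  1.97  0.02  0.92 -0.77]
```

{"fn": "apply_moves", "kwargs": {
  "rows": [
    {"grip": 40, "delta_pos": [-25, 0, -40], "turn": 0},
    {"grip": 40, "delta_pos": [-50, 0, -80], "turn": 0},
    {"grip": 40, "delta_pos": [-75, 0, -120], "turn": 0},
    {"grip": 40, "delta_pos": [-100, 0, -160], "turn": 0},
    {"grip": 40, "delta_pos": [-120, 0, -200], "turn": -0.03},
    {"grip": 40, "delta_pos": [-140, 0, -240], "turn": -0.06},
    {"grip": 40, "delta_pos": [-165, 0, -280], "turn": -0.08},
    {"grip": 40, "delta_pos": [-190, 0, -320], "turn": -0.1},
    {"grip": 40, "delta_pos": [-210, 0, -360], "turn": -0.1},
    {"grip": 40, "delta_pos": [-235, 0, -400], "turn": -0.108},
    {"grip": 40, "delta_pos": [-255, 0, -440], "turn": -0.108},
    {"grip": 40, "delta_pos": [-275, 0, -475], "turn": -0.108},
    {"grip": 40, "delta_pos": [-287, 0, -496], "turn": -0.108},
    {"grip": 40, "delta_pos": [-287, 0, -496], "turn": -0.108},
    {"grip": 40, "delta_pos": [-287, 0, -496], "turn": -0.108},
    {"grip": 40, "delta_pos": [-287, 0, -496], "turn": -0.108},
    {"grip": 40, "delta_pos": [-287, 0, -496], "turn": -0.108}
  ]
}}

```text
time: 15.0
tcp_pos: [0.6027, 0.1116, 0.1958]
tcp_rot: [0.042, -0.043, 0.706, -0.706]
ft_force: [0.1, -0.6, -0.1]
grip_width: 0.04
```

```bash
python3 - <<'E'
from h import *
plan(.603,.1133,.1145,-83)
sd=cap("side");crop(sd,270,150,120,110,5.4,"s10")
E
```

```text
delta [-0.5 81.3 -1.6] turn -0.0014 | tcp [0.6027 0.1116 0.1958] zyaw -83.08 grip 40.0 F [ 0.1 -0.6 -0.1] t 15.0 q [ 0.03  0.46 -0.36  1.7   0.18  1.02 -1.84]
```

View pics/s10.png

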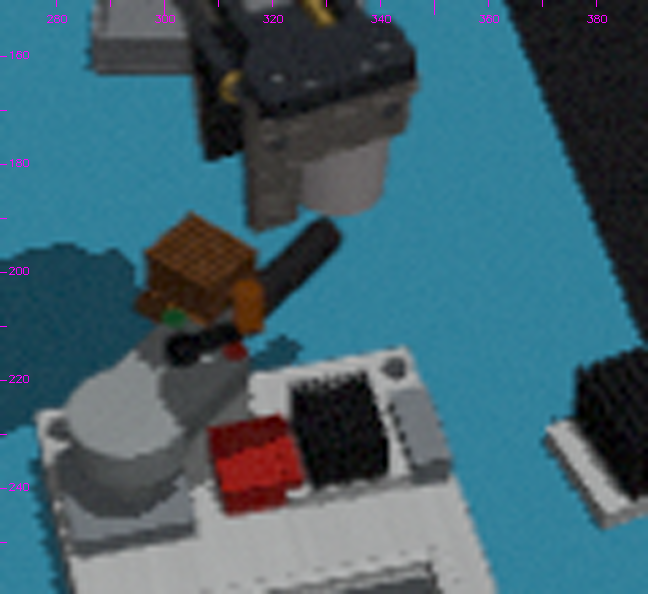

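{"fn": "apply_moves", "kwargs": {
  "rows": [
    {"grip": 40, "delta_pos": [-0.5, 30, -1.6], "turn": 0},
    {"grip": 40, "delta_pos": [-0.5, 55, -1.6], "turn": 0},
    {"grip": 40, "delta_pos": [-0.5, 70, -1.6], "turn": 0},
    {"grip": 40, "delta_pos": [-0.5, 77, -1.6], "turn": 0},
    {"grip": 40, "delta_pos": [-0.5, 81, -1.6], "turn": 0},
    {"grip": 40, "delta_pos": [-0.5, 81, -1.6], "turn": 0}
  ]
}}

```text
time: 15.65
tcp_pos: [0.6033, 0.1133, 0.1152]
tcp_rot: [0.043, -0.042, 0.706, -0.706]
ft_force: [-0.4, 0.1, -0.9]
grip_width: 0.0398
```

```bash
python3 - <<'E'
from h import *
plan(.603,.1133,.1145,-83)
sd=cap("side");crop(sd,280,170,80,80,7.4,"s11")
E
```

```text
delta [ 0.3  0.7 -0.1] turn -0.0017 | tcp [0.6033 0.1133 0.1152] zyaw -83.1 grip 39.8 F [-0.4  0.1 -0.9] t 15.65 q [ 0.01  0.55 -0.33  1.76  0.22  0.87 -1.87]
```

View pics/s11.png

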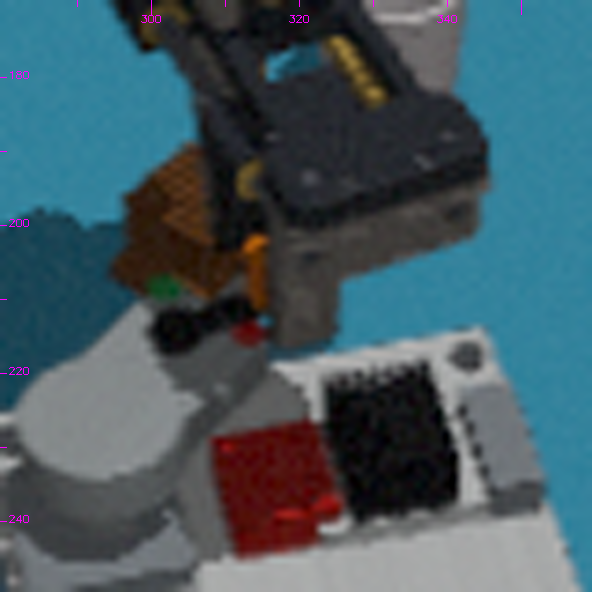

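{"fn": "apply_moves", "kwargs": {
  "rows": [
    {"grip": 20, "delta_pos": [0, 0, 0], "turn": 0},
    {"grip": 5, "delta_pos": [0, 0, 0], "turn": 0},
    {"grip": 5, "delta_pos": [0, 0, 0], "turn": 0},
    {"grip": 5, "delta_pos": [0, 0, 0], "turn": 0},
    {"grip": 5, "delta_pos": [0, 0, 0], "turn": 0},
    {"grip": 5, "delta_pos": [0, 0, 0], "turn": 0}
  ],
  "squeeze": 10
}}

```text
time: 16.3
tcp_pos: [0.6038, 0.1132, 0.1159]
tcp_rot: [0.043, -0.042, 0.706, -0.706]
ft_force: [-0.4, -0.8, 2.2]
grip_width: 0.01
```

```bash
python3 - <<'E'
from h import *
s,M=st();P=s["tcp_pos"].copy();print(P,s["ft_force"],s["grip_width"])
pv=np.array([.571,.1093])
a0=np.arctan2(P[1]-pv[1],P[0]-pv[0]);r=np.hypot(*(P[:2]-pv));print(np.degrees(a0),r)
for k in range(1,8):
    da=1.0*k/6
    w=np.array([pv[0]+r*np.cos(a0+da),pv[1]+r*np.sin(a0+da),P[2]])
    print((M.T@(w-P)*1000).round(1),round(-da,3))
E
```

```text
[0.60378684 0.11318352 0.11590529] [-0.42096534 -0.8095643   2.18797074] 0.00999097645661585
6.755069743858322 0.03301604046222858
[ 0.4  0.  -5.5] -0.167
[  1.8  -0.  -10.8] -0.333
[  4.   -0.  -15.8] -0.5
[  7.   -0.  -20.4] -0.667
[ 10.8  -0.  -24.5] -0.833
[ 15.1  -0.  -27.8] -1.0
[ 20.   -0.  -30.4] -1.167
```

{"fn": "apply_moves", "kwargs": {
  "rows": [
    {"grip": 5, "delta_pos": [0.1, 0, -2.8], "turn": -0.083},
    {"grip": 5, "delta_pos": [0.4, 0, -5.5], "turn": -0.167},
    {"grip": 5, "delta_pos": [1, 0, -8.2], "turn": -0.25},
    {"grip": 5, "delta_pos": [1.8, 0, -10.8], "turn": -0.333},
    {"grip": 5, "delta_pos": [2.8, 0, -13.3], "turn": -0.417},
    {"grip": 5, "delta_pos": [4, 0, -15.8], "turn": -0.5},
    {"grip": 5, "delta_pos": [5.4, 0, -18.1], "turn": -0.583},
    {"grip": 5, "delta_pos": [7, 0, -20.4], "turn": -0.667},
    {"grip": 5, "delta_pos": [8.8, 0, -22.5], "turn": -0.75},
    {"grip": 5, "delta_pos": [10.8, 0, -24.5], "turn": -0.833},
    {"grip": 5, "delta_pos": [12.9, 0, -26.2], "turn": -0.917},
    {"grip": 5, "delta_pos": [15.1, 0, -27.8], "turn": -1.0},
    {"grip": 5, "delta_pos": [16, 0, -28.4], "turn": -1.03},
    {"grip": 5, "delta_pos": [16, 0, -28.4], "turn": -1.03}
  ]
}}

```text
time: 17.7
tcp_pos: [0.5842, 0.1394, 0.1159]
tcp_rot: [0.385, -0.384, 0.594, -0.593]
ft_force: [-1.4, -0.4, 1.7]
grip_width: 0.0098
```

```bash
python3 - <<'E'
from h import *
plan(.603,.1133,.1145,-83)
sd=cap("side");crop(sd,270,170,90,80,7.4,"s12")
E
```

```text
delta [16.2  1.4 27.9] turn 1.0272 | tcp [0.5842 0.1394 0.1159] zyaw -24.14 grip 9.8 F [-1.4 -0.4  1.7] t 17.7 q [ 0.14  0.58 -0.58  1.78  0.4   0.9  -1.03]
```

View pics/s12.png

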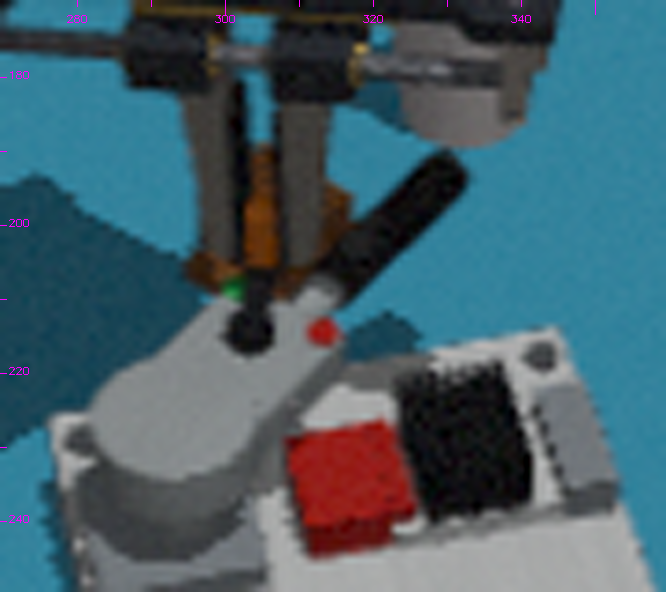

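{"fn": "apply_moves", "kwargs": {
  "rows": [
    {"grip": 15, "delta_pos": [0, 0, 0], "turn": 0},
    {"grip": 30, "delta_pos": [0, 0, 0], "turn": 0},
    {"grip": 30, "delta_pos": [0, 0, 0], "turn": 0},
    {"grip": 30, "delta_pos": [0, -20, 0], "turn": 0},
    {"grip": 30, "delta_pos": [0, -50, 0], "turn": 0},
    {"grip": 30, "delta_pos": [0, -90, 0], "turn": 0},
    {"grip": 30, "delta_pos": [0, -90, 0], "turn": 0},
    {"grip": 30, "delta_pos": [150, -90, 0], "turn": 0},
    {"grip": 30, "delta_pos": [150, -90, 0], "turn": 0},
    {"grip": 30, "delta_pos": [150, -90, 0], "turn": 0},
    {"grip": 30, "delta_pos": [150, -90, 0], "turn": 0}
  ]
}}

```text
time: 18.85
tcp_pos: [0.5202, -0.0053, 0.2046]
tcp_rot: [-0.379, 0.383, -0.595, 0.596]
ft_force: [-0.2, -0.5, -0.1]
grip_width: 0.0297
```

```bash
python3 - <<'E'
from h import *
plan(.603,.1133,.1145,-83)
sd=cap("side");crop(sd,270,170,90,80,7.4,"s13");t=cap("top","13");crop(t,255,215,55,75,8,"t13")
E
```

```text
delta [-142.8   89.4   25.5] turn 1.016 | tcp [ 0.5202 -0.0053  0.2046] zyaw -24.79 grip 29.7 F [-0.2 -0.5 -0.1] t 18.85 q [ 0.47  0.34 -0.64  1.89  0.24  0.99 -0.7 ]
```

View pics/s13.png

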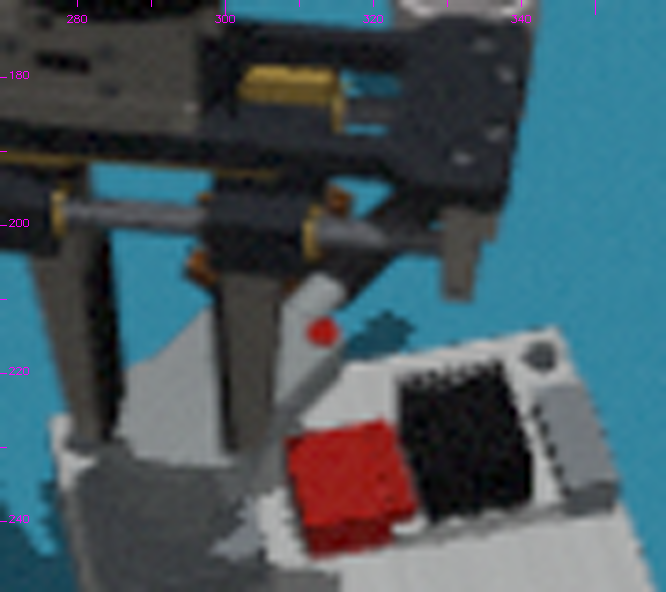

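View pics/t13.png

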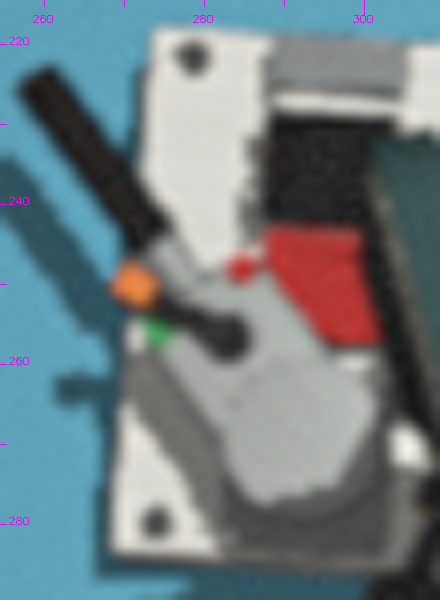

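```bash
cat >> h.py <<'E'
B=np.array([.5378,.0848])
def hp(ang_deg,r=.112): return B[0]+r*np.cos(np.radians(ang_deg)),B[1]+r*np.sin(np.radians(ang_deg))
E
python3 - <<'E'
from h import *
x,y=hp(36.7);print(x,y)
plan(x,y,.19,36.7-90)
E
```

```text
0.6275988721553004 0.1517340164612584
delta [-180.4   15.7   33.6] turn 0.5051 | tcp [0.5225 0.0013 0.2056] zyaw -24.36 grip 30.0 F [0.7 0.2 0.8] t 18.95 q [ 0.47  0.34 -0.64  1.89  0.24  0.99 -0.71]
```

{"fn": "apply_moves", "kwargs": {
  "rows": [
    {"grip": 45, "delta_pos": [-40, 0, 10], "turn": 0.12},
    {"grip": 45, "delta_pos": [-80, 0, 20], "turn": 0.25},
    {"grip": 45, "delta_pos": [-120, 0, 25], "turn": 0.38},
    {"grip": 45, "delta_pos": [-160, 0, 33], "turn": 0.5},
    {"grip": 45, "delta_pos": [-180.5, 10, 33.5], "turn": 0.505},
    {"grip": 45, "delta_pos": [-180.5, 15, 33.5], "turn": 0.505},
    {"grip": 45, "delta_pos": [-180.5, 15, 33.5], "turn": 0.505},
    {"grip": 45, "delta_pos": [-180.5, 15, 33.5], "turn": 0.505},
    {"grip": 45, "delta_pos": [-180.5, 15, 33.5], "turn": 0.505}
  ]
}}

```text
time: 19.85
tcp_pos: [0.6276, 0.1507, 0.1911]
tcp_rot: [-0.223, 0.222, -0.671, 0.672]
ft_force: [-0.5, -0.6, 0.1]
grip_width: 0.0453
```

```bash
python3 - <<'E'
from h import *
x,y=hp(36.7)
plan(x,y,.0765,36.7-90)
sd=cap("side");crop(sd,270,140,110,110,5.4,"s14");
E
```

```text
delta [ -0.6 114.6  -1. ] turn -0.0013 | tcp [0.6276 0.1507 0.1911] zyaw -53.38 grip 45.3 F [-0.5 -0.6  0.1] t 19.85 q [ 0.08  0.54 -0.51  1.61  0.3   1.06 -1.45]
```

View pics/s14.png

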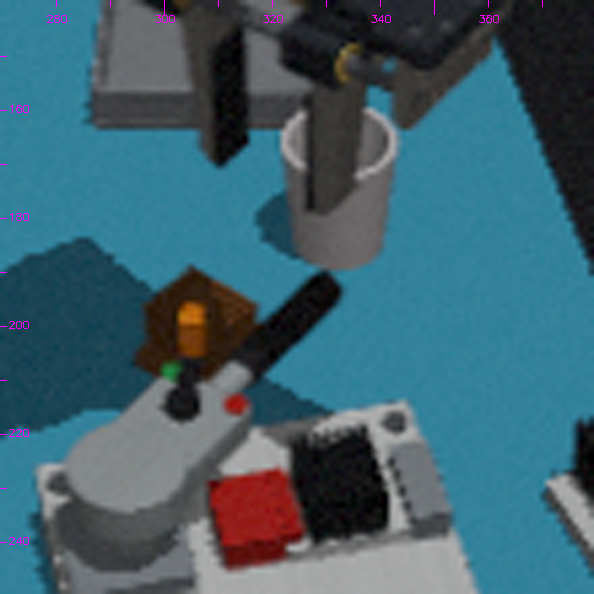

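{"fn": "apply_moves", "kwargs": {
  "rows": [
    {"grip": 45, "delta_pos": [-0.6, 40, -1], "turn": 0},
    {"grip": 45, "delta_pos": [-0.6, 75, -1], "turn": 0},
    {"grip": 45, "delta_pos": [-0.6, 100, -1], "turn": 0},
    {"grip": 45, "delta_pos": [-0.6, 110, -1], "turn": 0},
    {"grip": 45, "delta_pos": [-0.6, 114, -1], "turn": 0},
    {"grip": 45, "delta_pos": [-0.6, 114, -1], "turn": 0},
    {"grip": 30, "delta_pos": [-0.6, 114, -1], "turn": 0},
    {"grip": 12, "delta_pos": [-0.6, 114, -1], "turn": 0},
    {"grip": 12, "delta_pos": [-0.6, 114, -1], "turn": 0},
    {"grip": 12, "delta_pos": [-0.6, 114, -1], "turn": 0},
    {"grip": 12, "delta_pos": [-0.6, 114, -1], "turn": 0},
    {"grip": 12, "delta_pos": [-0.6, 114, -1], "turn": 0}
  ],
  "squeeze": 25
}}

```text
time: 21.1
tcp_pos: [0.6282, 0.1518, 0.078]
tcp_rot: [-0.223, 0.221, -0.671, 0.672]
ft_force: [-0.2, -0.4, 4.8]
grip_width: 0.0176
```

```bash
python3 - <<'E'
from h import *
s,M=st();P=s["tcp_pos"].copy();print(P,s["ft_force"],s["grip_width"])
d=P[:2]-B;a0=np.arctan2(d[1],d[0]);r=np.hypot(*d);print(np.degrees(a0),r)
for k in range(1,14):
    da=.1*k
    w=np.array([B[0]+r*np.cos(a0+da),B[1]+r*np.sin(a0+da),P[2]])
    print((M.T@(w-P)*1000).round(1),round(-da,3))
E
```

```text
[0.62819072 0.15184402 0.07798216] [-0.16518875 -0.35664101  4.76059008] 0.017625757226413474
36.5648264372564 0.11254058442667136
[  0.6  -0.  -11.2] -0.1
[  2.2  -0.  -22.4] -0.2
[  5.   -0.1 -33.3] -0.3
[  8.8  -0.1 -43.8] -0.4
[ 13.7  -0.1 -54. ] -0.5
[ 19.6  -0.1 -63.6] -0.6
[ 26.4  -0.2 -72.5] -0.7
[ 34.1  -0.2 -80.8] -0.8
[ 42.5  -0.2 -88.2] -0.9
[ 51.6  -0.3 -94.7] -1.0
[  61.4   -0.3 -100.4] -1.1
[  71.7   -0.3 -105. ] -1.2
[  82.3   -0.3 -108.5] -1.3
```

{"fn": "apply_moves", "kwargs": {
  "rows": [
    {"grip": 12, "delta_pos": [0.6, 0, -11.2], "turn": -0.1},
    {"grip": 12, "delta_pos": [2.2, 0, -22.4], "turn": -0.2},
    {"grip": 12, "delta_pos": [5, 0, -33.3], "turn": -0.3},
    {"grip": 12, "delta_pos": [8.8, 0, -43.8], "turn": -0.4},
    {"grip": 12, "delta_pos": [13.7, 0, -54], "turn": -0.5},
    {"grip": 12, "delta_pos": [19.6, 0, -63.6], "turn": -0.6},
    {"grip": 12, "delta_pos": [26.4, 0, -72.5], "turn": -0.7},
    {"grip": 12, "delta_pos": [34.1, 0, -80.8], "turn": -0.8},
    {"grip": 12, "delta_pos": [42.5, 0, -88.2], "turn": -0.9},
    {"grip": 12, "delta_pos": [51.6, 0, -94.7], "turn": -1.0},
    {"grip": 12, "delta_pos": [51.6, 0, -94.7], "turn": -1.0}
  ]
}}

```text
time: 22.2
tcp_pos: [0.5301, 0.1968, 0.078]
tcp_rot: [0.517, -0.516, 0.482, -0.483]
ft_force: [0.9, -0.8, 1.8]
grip_width: 0.0173
```

```bash
python3 - <<'E'
from h import *
s,M=st();P=s["tcp_pos"].copy();print(P,s["ft_force"],s["grip_width"],s["joint_pos"].round(2))
d=P[:2]-B;a0=np.arctan2(d[1],d[0]);r=np.hypot(*d);print(np.degrees(a0),r,"tang force",s["ft_force"][:2]@[-np.sin(a0),np.cos(a0)])
for k in (1,2,3,4):
    da=.1*k
    w=np.array([B[0]+r*np.cos(a0+da),B[1]+r*np.sin(a0+da),P[2]])
    print((M.T@(w-P)*1000).round(1),round(-da,3))
sd=cap("side");crop(sd,270,140,110,110,5.4,"s15");t=cap("top");crop(t,255,215,65,75,8,"t15")
E
```

```text
[0.53005016 0.19677758 0.07795151] [ 0.94275715 -0.80753678  1.81894687] 0.017324719499268306 [ 0.13  0.63 -0.72  1.88  0.56  0.84 -0.81]
93.95906206893872 0.11224543637414991 tang force -0.8847520673202683
[  0.6  -0.  -11.2] -0.1
[  2.2  -0.1 -22.3] -0.2
[  5.   -0.1 -33.2] -0.3
[  8.9  -0.1 -43.7] -0.4
```

View pics/s15.png

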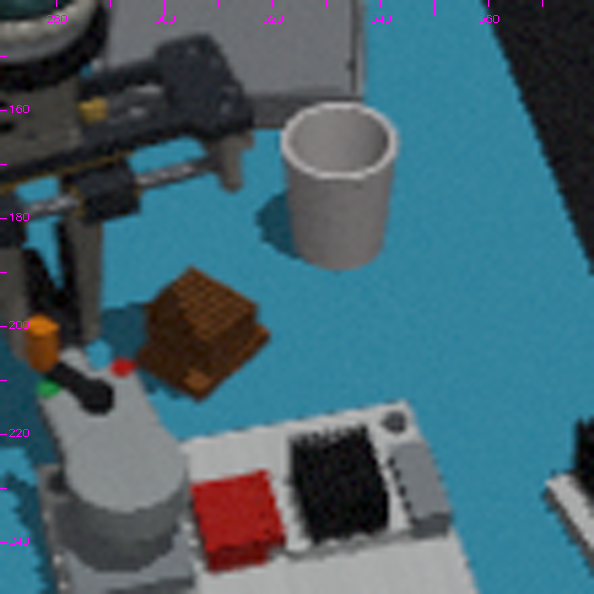

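View pics/t15.png

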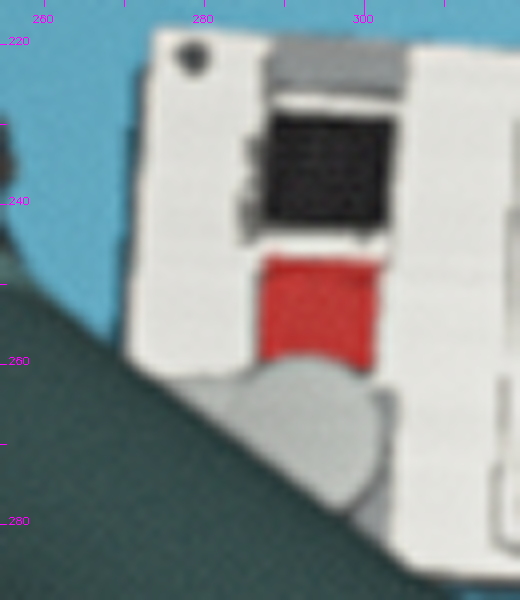

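{"fn": "apply_moves", "kwargs": {
  "rows": [
    {"grip": 12, "delta_pos": [0.3, 0, -7], "turn": -0.06},
    {"grip": 12, "delta_pos": [1, 0, -14], "turn": -0.12},
    {"grip": 12, "delta_pos": [2, 0, -21], "turn": -0.19},
    {"grip": 12, "delta_pos": [3.3, 0, -27], "turn": -0.245},
    {"grip": 12, "delta_pos": [5, 0, -33.2], "turn": -0.3},
    {"grip": 12, "delta_pos": [5, 0, -33.2], "turn": -0.3},
    {"grip": 12, "delta_pos": [5, 0, -33.2], "turn": -0.3}
  ]
}}

```text
time: 23.0
tcp_pos: [0.4983, 0.1899, 0.078]
tcp_rot: [0.583, -0.582, 0.401, -0.402]
ft_force: [0.6, 1.4, 2.3]
grip_width: 0.0172
```

```bash
python3 - <<'E'
from h import *
s,M=st();P=s["tcp_pos"].copy();print(P,s["ft_force"],s["grip_width"],s["joint_pos"].round(2))
d=P[:2]-B;a0=np.arctan2(d[1],d[0]);r=np.hypot(*d);print(np.degrees(a0),r,np.radians(np.degrees(a0)-31.03))
sd=cap("side");crop(sd,290,200,70,60,10,"s16");t=cap("top");crop(t,255,215,65,75,8,"t16")
E
```

```text
[0.49833643 0.18991299 0.07796156] [0.59256173 1.36297865 2.25918104] 0.01718623305326126 [ 0.19  0.62 -0.8   1.95  0.6   0.82 -0.58]
110.57811942805128 0.11227694713582632 1.3883765977891633
```

View pics/s16.png

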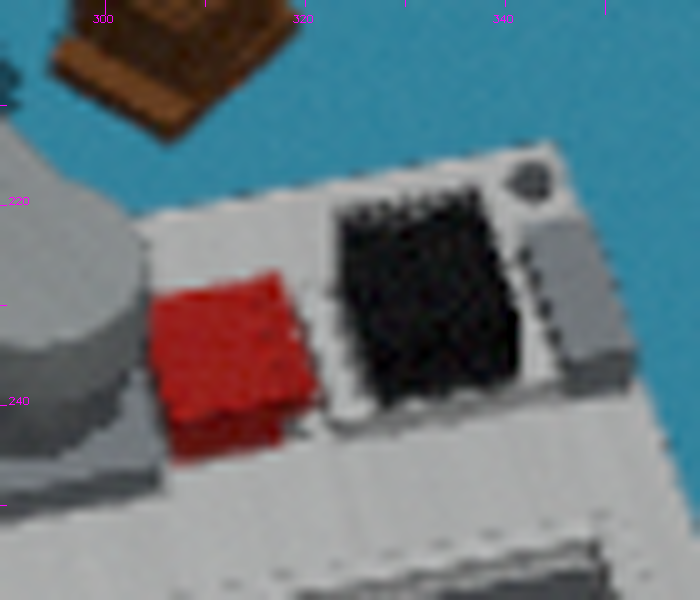

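View pics/t16.png

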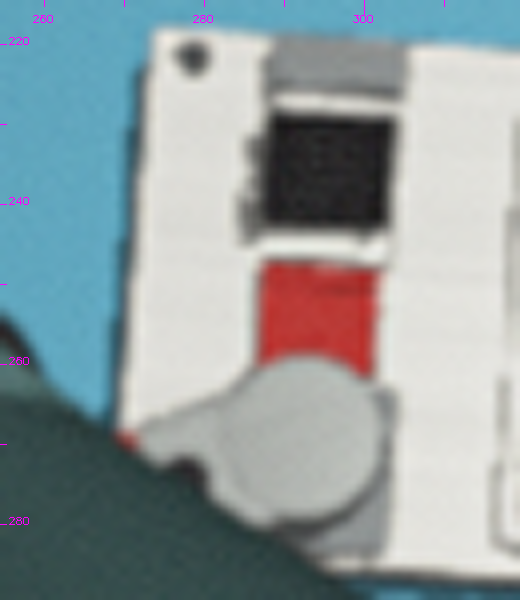

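{"fn": "apply_moves", "kwargs": {
  "rows": [
    {"grip": 25, "delta_pos": [0, 0, 0], "turn": 0},
    {"grip": 40, "delta_pos": [0, 0, 0], "turn": 0},
    {"grip": 40, "delta_pos": [0, 0, 0], "turn": 0},
    {"grip": 40, "delta_pos": [0, -30, 0], "turn": 0},
    {"grip": 40, "delta_pos": [0, -70, 0], "turn": 0},
    {"grip": 60, "delta_pos": [0, -110, 0], "turn": 0},
    {"grip": 60, "delta_pos": [0, -120, 0], "turn": 0},
    {"grip": 60, "delta_pos": [0, -120, 0], "turn": 0}
  ]
}}

```text
time: 23.9
tcp_pos: [0.4986, 0.1901, 0.1992]
tcp_rot: [0.583, -0.581, 0.4, -0.403]
ft_force: [0.7, -1.0, -0.2]
grip_width: 0.0597
```

```bash
python3 - <<'E'
from h import *
w=fx2w(.040,.167);print(w)
plan(w[0],w[1],.19,-93.97)
sd=cap("side");crop(sd,190,120,160,120,4.5,"s17");t=cap("top","17");crop(t,140,260,90,90,6.5,"t17")
E
```

```text
[0.63041868 0.0765448  0.045     ]
delta [153.    9.9  82.8] turn -1.1381 | tcp [0.4986 0.1901 0.1992] zyaw 20.82 grip 59.7 F [ 0.7 -1.  -0.2] t 23.9 q [ 0.31  0.46 -0.93  1.86  0.43  1.03 -0.44]
```

View pics/s17.png

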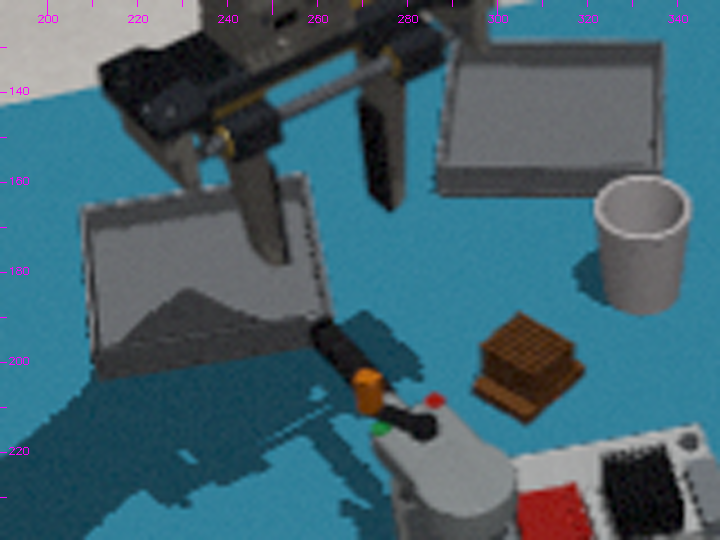

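View pics/t17.png

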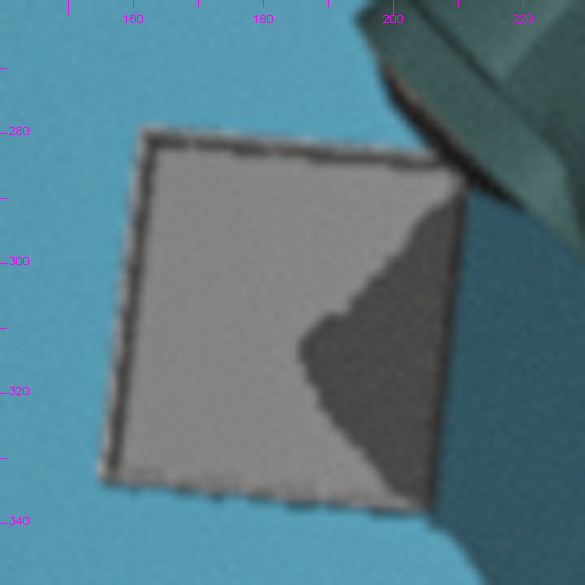

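```bash
python3 - <<'E'
from h import *
t=cap("top")
T=lambda X,Y:cp(X,Y,140,260,6.5)
for q in [T(145,128),T(437,515),T(100,483),T(468,165)]: print(onz(t,q,.026))
sd=cap("side");S=lambda X,Y:cp(X,Y,190,120,4.5)
for q in [S(82,206),S(304,175),S(328,312),S(97,352)]: print("s",onz(sd,q,.026))
E
```

```text
[0.52045207 0.44739177 0.026     ]
[0.35961159 0.31824589 0.026     ]
[0.37124731 0.46117558 0.026     ]
[0.50541109 0.30878068 0.026     ]
s [0.37596992 0.46073946 0.026     ]
s [0.52045964 0.44506431 0.026     ]
s [0.50755307 0.3125764  0.026     ]
s [0.3657284  0.32219866 0.026     ]
```

{"fn": "apply_moves", "kwargs": {
  "rows": [
    {"grip": 80, "delta_pos": [20, 0, 10], "turn": -0.14},
    {"grip": 80, "delta_pos": [40, 0, 20], "turn": -0.28},
    {"grip": 80, "delta_pos": [60, 0, 30], "turn": -0.42},
    {"grip": 80, "delta_pos": [80, 0, 40], "turn": -0.56},
    {"grip": 80, "delta_pos": [100, 0, 50], "turn": -0.7},
    {"grip": 80, "delta_pos": [120, 0, 65], "turn": -0.84},
    {"grip": 80, "delta_pos": [140, 0, 75], "turn": -0.98},
    {"grip": 80, "delta_pos": [153, 0, 83], "turn": -1.1},
    {"grip": 80, "delta_pos": [153, 0, 83], "turn": -1.138},
    {"grip": 80, "delta_pos": [153, 0, 83], "turn": -1.138},
    {"grip": 80, "delta_pos": [153, 0, 83], "turn": -1.138},
    {"grip": 80, "delta_pos": [153, 0, 83], "turn": -1.138}
  ]
}}

```text
time: 25.3
tcp_pos: [0.6285, 0.0763, 0.1958]
tcp_rot: [-0.706, 0.707, -0.025, 0.024]
ft_force: [0.3, -0.9, -0.2]
grip_width: 0.0803
```

```bash
python3 - <<'E'
from h import *
w=fx2w(.040,.167)
plan(w[0],w[1],.051,-93.97)
sd=cap("side");crop(sd,270,140,110,110,5.4,"s18");t=cap("top");crop(t,255,205,75,85,7,"t18")
E
```

```text
delta [  2.1 144.8   0.6] turn 0.0006 | tcp [0.6285 0.0763 0.1958] zyaw 86.07 grip 80.3 F [ 0.3 -0.9 -0.2] t 25.3 q [ 0.54  0.74 -1.1   1.61  0.7   1.23  0.8 ]
```

View pics/s18.png

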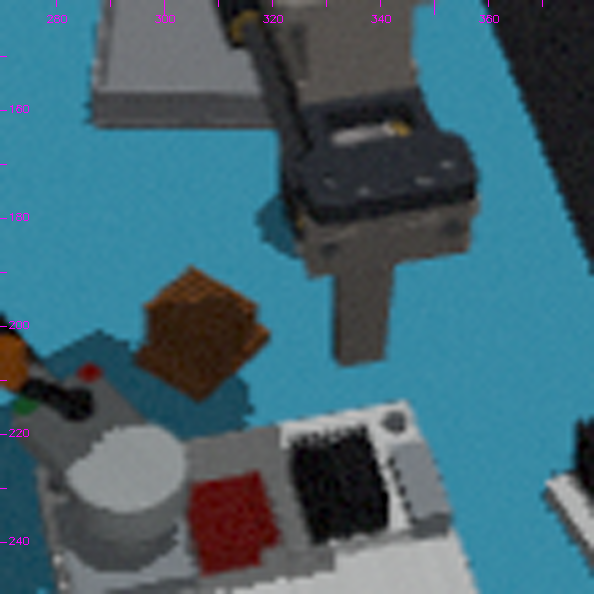

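View pics/t18.png

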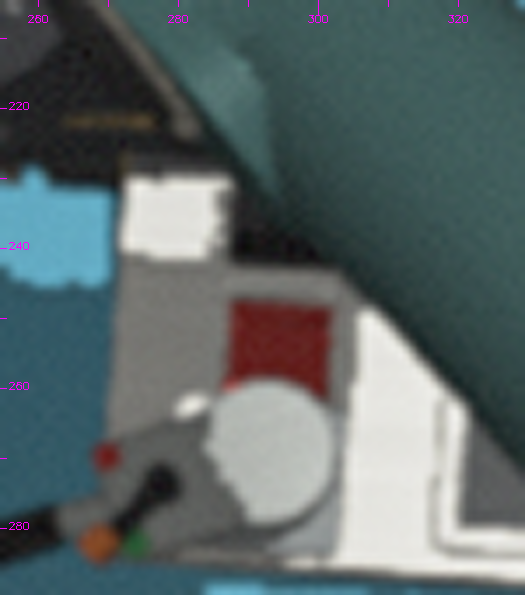

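{"fn": "apply_moves", "kwargs": {
  "rows": [
    {"grip": 68, "delta_pos": [2, 40, 0.6], "turn": 0},
    {"grip": 68, "delta_pos": [2, 80, 0.6], "turn": 0},
    {"grip": 68, "delta_pos": [2, 110, 0.6], "turn": 0},
    {"grip": 68, "delta_pos": [2, 128, 0.6], "turn": 0},
    {"grip": 68, "delta_pos": [2, 137, 0.6], "turn": 0},
    {"grip": 68, "delta_pos": [2, 143, 0.6], "turn": 0},
    {"grip": 68, "delta_pos": [2, 144, 0.6], "turn": 0},
    {"grip": 68, "delta_pos": [2, 144, 0.6], "turn": 0}
  ]
}}

```text
time: 26.2
tcp_pos: [0.6315, 0.0767, 0.0534]
tcp_rot: [-0.706, 0.707, -0.024, 0.025]
ft_force: [-0.3, 1.1, 0.3]
grip_width: 0.0682
```

```bash
python3 - <<'E'
from h import *
w=fx2w(.040,.167)
plan(w[0],w[1],.051,-93.97)
sd=cap("side");crop(sd,290,180,80,80,7.4,"s19")
E
```

```text
delta [-1.   2.4 -0.2] turn 0.0007 | tcp [0.6315 0.0767 0.0534] zyaw 86.07 grip 68.2 F [-0.3  1.1  0.3] t 26.2 q [ 0.47  0.89 -0.97  1.7   0.85  1.02  0.7 ]
```

View pics/s19.png

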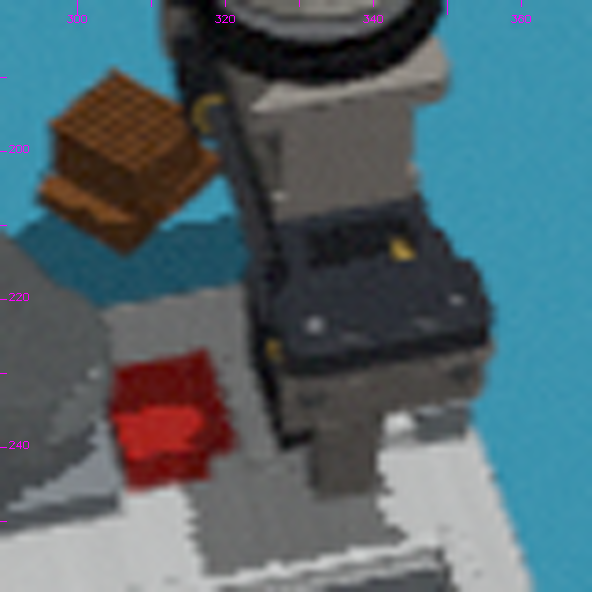

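{"fn": "apply_moves", "kwargs": {
  "rows": [
    {"grip": 55, "delta_pos": [0, 1, 0], "turn": 0},
    {"grip": 48, "delta_pos": [0, 1, 0], "turn": 0},
    {"grip": 38, "delta_pos": [0, 1, 0], "turn": 0},
    {"grip": 38, "delta_pos": [0, 1, 0], "turn": 0},
    {"grip": 38, "delta_pos": [0, 1, 0], "turn": 0},
    {"grip": 38, "delta_pos": [0, 1, 0], "turn": 0},
    {"grip": 38, "delta_pos": [0, 1, 0], "turn": 0}
  ],
  "squeeze": 40
}}

```text
time: 26.95
tcp_pos: [0.6317, 0.0769, 0.0529]
tcp_rot: [-0.706, 0.707, -0.023, 0.025]
ft_force: [-0.2, -0.2, 3.5]
grip_width: 0.0436
```

{"fn": "apply_moves", "kwargs": {
  "rows": [
    {"grip": 38, "delta_pos": [0, -10, 0], "turn": 0},
    {"grip": 38, "delta_pos": [0, -20, 0], "turn": 0},
    {"grip": 38, "delta_pos": [0, -30, 0], "turn": 0},
    {"grip": 38, "delta_pos": [0, -40, 0], "turn": 0},
    {"grip": 38, "delta_pos": [0, -40, 0], "turn": 0}
  ]
}}

```text
time: 27.45
tcp_pos: [0.6326, 0.0772, 0.0948]
tcp_rot: [-0.707, 0.707, -0.023, 0.026]
ft_force: [0.0, -0.0, -1.3]
grip_width: 0.0435
```

```bash
python3 - <<'E'
from h import *
plan(.4405,.385,.13,90-5)
sd=cap("side");crop(sd,290,180,80,80,7.4,"s20")
E
```

```text
delta [-212.6  -36.4  293.8] turn 0.0185 | tcp [0.6326 0.0772 0.0948] zyaw 86.06 grip 43.5 F [ 0.  -0.  -1.3] t 27.45 q [ 0.49  0.85 -1.01  1.68  0.81  1.08  0.73]
```

View pics/s20.png

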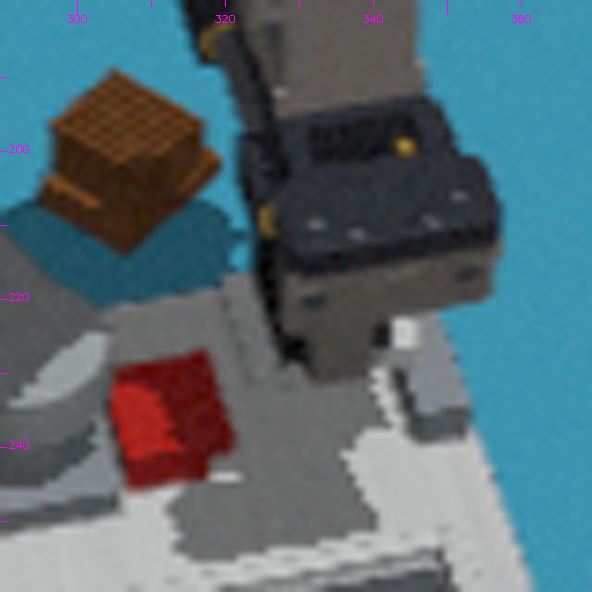

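{"fn": "apply_moves", "kwargs": {
  "rows": [
    {"grip": 38, "delta_pos": [0, -40, 0], "turn": 0},
    {"grip": 38, "delta_pos": [0, -80, 0], "turn": 0},
    {"grip": 38, "delta_pos": [-15, -95, 20], "turn": 0},
    {"grip": 38, "delta_pos": [-40, -95, 55], "turn": 0},
    {"grip": 38, "delta_pos": [-65, -95, 90], "turn": 0},
    {"grip": 38, "delta_pos": [-90, -95, 125], "turn": 0},
    {"grip": 38, "delta_pos": [-115, -95, 160], "turn": 0},
    {"grip": 38, "delta_pos": [-140, -95, 195], "turn": 0},
    {"grip": 38, "delta_pos": [-165, -95, 230], "turn": 0.018},
    {"grip": 38, "delta_pos": [-190, -95, 262], "turn": 0.018},
    {"grip": 38, "delta_pos": [-205, -95, 285], "turn": 0.018},
    {"grip": 38, "delta_pos": [-212, -90, 293], "turn": 0.018},
    {"grip": 38, "delta_pos": [-212, -70, 293], "turn": 0.018},
    {"grip": 38, "delta_pos": [-212, -50, 293], "turn": 0.018},
    {"grip": 38, "delta_pos": [-212, -40, 293], "turn": 0.018},
    {"grip": 38, "delta_pos": [-212, -40, 293], "turn": 0.018}
  ]
}}

```text
time: 29.1
tcp_pos: [0.4406, 0.3821, 0.1309]
tcp_rot: [-0.705, 0.708, -0.031, 0.032]
ft_force: [0.2, 0.5, -2.5]
grip_width: 0.0439
```

```bash
python3 - <<'E'
from h import *
plan(.441,.384,.014,85)
sd=cap("side");crop(sd,180,120,130,100,6,"s21")
E
```

```text
delta [ -0.  116.9   2.4] turn -0.0008 | tcp [0.4406 0.3821 0.1309] zyaw 84.95 grip 43.9 F [ 0.2  0.5 -2.5] t 29.1 q [-0.04  0.73 -1.04  1.79  0.72  1.06  0.13]
```

View pics/s21.png

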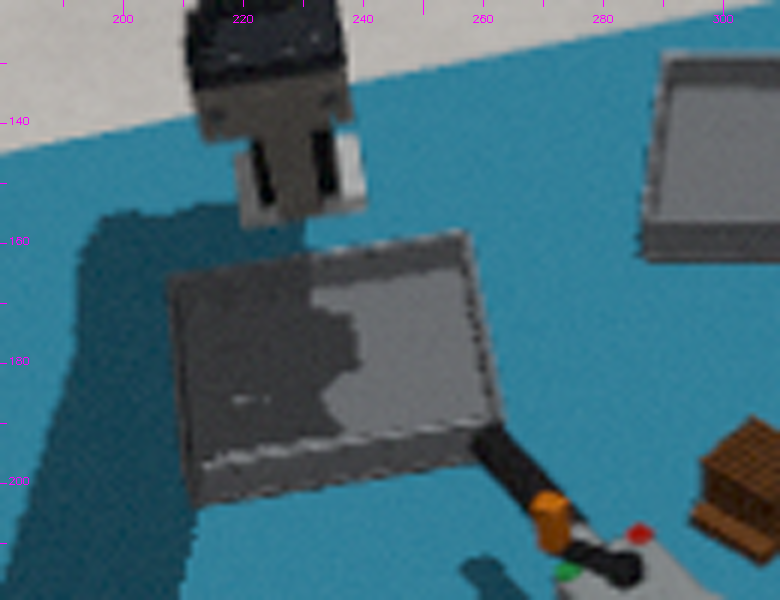

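{"fn": "apply_moves", "kwargs": {
  "rows": [
    {"grip": 38, "delta_pos": [0, 40, 2.4], "turn": 0},
    {"grip": 38, "delta_pos": [0, 80, 2.4], "turn": 0},
    {"grip": 38, "delta_pos": [0, 100, 2.4], "turn": 0},
    {"grip": 38, "delta_pos": [0, 109, 2.4], "turn": 0},
    {"grip": 38, "delta_pos": [0, 113, 2.4], "turn": 0},
    {"grip": 38, "delta_pos": [0, 116, 2.4], "turn": 0},
    {"grip": 38, "delta_pos": [0, 117, 2.4], "turn": 0},
    {"grip": 38, "delta_pos": [0, 117.5, 2.4], "turn": 0}
  ]
}}

```text
time: 29.95
tcp_pos: [0.442, 0.3856, 0.0157]
tcp_rot: [-0.706, 0.707, -0.03, 0.033]
ft_force: [-0.2, 0.4, -1.5]
grip_width: 0.0441
```

{"fn": "apply_moves", "kwargs": {
  "rows": [
    {"grip": 38, "delta_pos": [0, 1.5, 0], "turn": 0},
    {"grip": 38, "delta_pos": [0, 3, 0], "turn": 0},
    {"grip": 38, "delta_pos": [0, 3, 0], "turn": 0}
  ]
}}

```text
time: 30.25
tcp_pos: [0.442, 0.3855, 0.0127]
tcp_rot: [-0.706, 0.707, -0.03, 0.033]
ft_force: [0.3, 0.8, -1.2]
grip_width: 0.0436
```

{"fn": "apply_moves", "kwargs": {
  "rows": [
    {"grip": 38, "delta_pos": [0, 1, 0], "turn": 0},
    {"grip": 38, "delta_pos": [0, 1.5, 0], "turn": 0},
    {"grip": 38, "delta_pos": [0, 1.5, 0], "turn": 0}
  ]
}}

```text
time: 30.55
tcp_pos: [0.4421, 0.3856, 0.0118]
tcp_rot: [-0.706, 0.707, -0.029, 0.033]
ft_force: [-0.4, -2.1, 5.4]
grip_width: 0.0439
```

Contact (Fz now up). Release and rise.

{"fn": "apply_moves", "kwargs": {
  "rows": [
    {"grip": 48, "delta_pos": [0, 0, 0], "turn": 0},
    {"grip": 60, "delta_pos": [0, 0, 0], "turn": 0},
    {"grip": 66, "delta_pos": [0, 0, 0], "turn": 0},
    {"grip": 66, "delta_pos": [0, 0, 0], "turn": 0},
    {"grip": 66, "delta_pos": [0, -20, 0], "turn": 0},
    {"grip": 66, "delta_pos": [0, -60, 0], "turn": 0},
    {"grip": 66, "delta_pos": [0, -110, 0], "turn": 0},
    {"grip": 66, "delta_pos": [0, -160, 0], "turn": 0},
    {"grip": 66, "delta_pos": [0, -190, 0], "turn": 0},
    {"grip": 66, "delta_pos": [0, -190, 0], "turn": 0}
  ]
}}

```text
time: 31.55
tcp_pos: [0.4422, 0.3884, 0.208]
tcp_rot: [0.708, -0.705, 0.027, -0.035]
ft_force: [0.1, -0.3, 0.1]
grip_width: 0.0659
```

```bash
python3 - <<'E'
from h import *
x,y=hp(110.6);plan(x,y,.19,20.6)
sd=cap("side","22");crop(sd,180,120,130,100,6,"s22");t=cap("top");crop(t,140,200,150,150,4,"t22")
E
```

```text
delta [  73.1   17.8 -193.2] turn 1.1237 | tcp [0.4422 0.3884 0.208 ] zyaw 84.98 grip 65.9 F [ 0.1 -0.3  0.1] t 31.55 q [ 0.    0.65 -1.12  1.72  0.64  1.17  0.19]
```

View pics/s22.png

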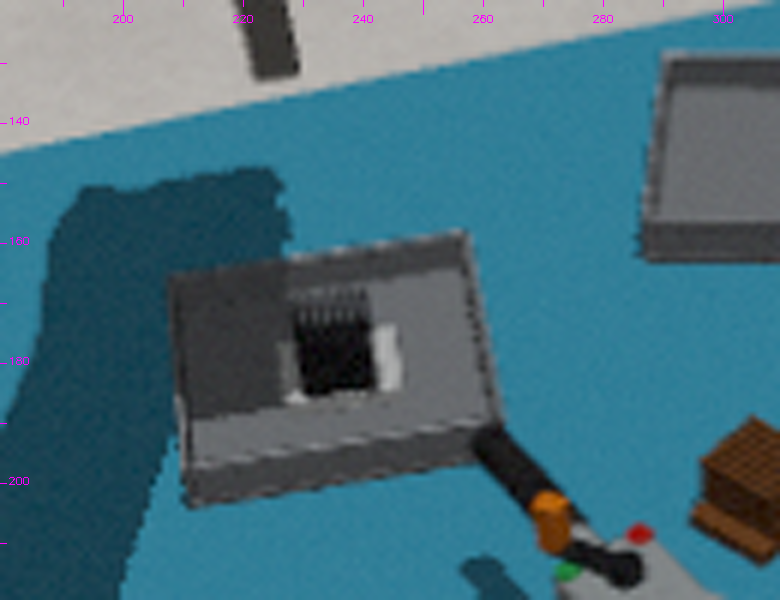

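View pics/t22.png

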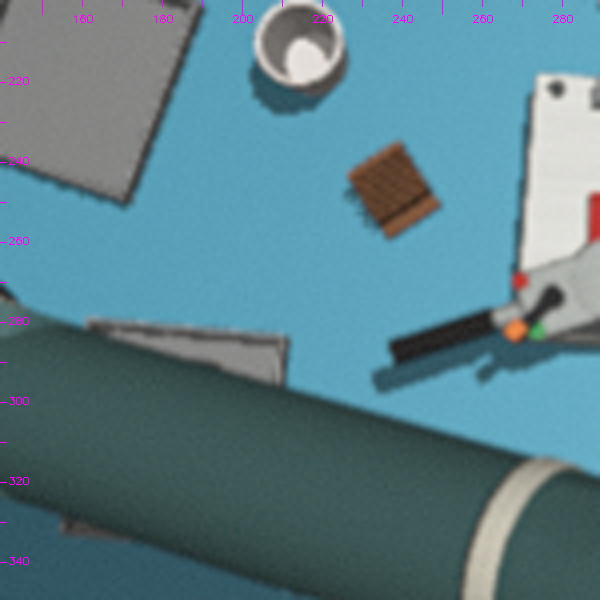

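{"fn": "apply_moves", "kwargs": {
  "rows": [
    {"grip": 50, "delta_pos": [5, 0, -20], "turn": 0.14},
    {"grip": 50, "delta_pos": [15, 0, -45], "turn": 0.28},
    {"grip": 50, "delta_pos": [25, 0, -70], "turn": 0.42},
    {"grip": 50, "delta_pos": [35, 0, -100], "turn": 0.56},
    {"grip": 50, "delta_pos": [45, 0, -130], "turn": 0.7},
    {"grip": 50, "delta_pos": [55, 0, -155], "turn": 0.84},
    {"grip": 50, "delta_pos": [65, 5, -175], "turn": 0.98},
    {"grip": 50, "delta_pos": [73, 15, -193], "turn": 1.1},
    {"grip": 50, "delta_pos": [73, 18, -193], "turn": 1.124},
    {"grip": 50, "delta_pos": [73, 18, -193], "turn": 1.124},
    {"grip": 50, "delta_pos": [73, 18, -193], "turn": 1.124},
    {"grip": 50, "delta_pos": [73, 18, -193], "turn": 1.124}
  ]
}}

```text
time: 32.85
tcp_pos: [0.4967, 0.1887, 0.1859]
tcp_rot: [0.583, -0.581, 0.4, -0.404]
ft_force: [0.6, 1.0, 0.5]
grip_width: 0.05
```

```bash
python3 - <<'E'
from h import *
x,y=hp(110.6);plan(x,y,.0775,20.6)
sd=cap("side");crop(sd,180,120,170,130,4.5,"s23")
E
```

```text
delta [ -0.5 108.4   1.3] turn 0.0028 | tcp [0.4967 0.1887 0.1859] zyaw 20.76 grip 50.0 F [0.6 1.  0.5] t 32.85 q [ 0.29  0.46 -0.9   1.88  0.43  1.   -0.44]
```

View pics/s23.png

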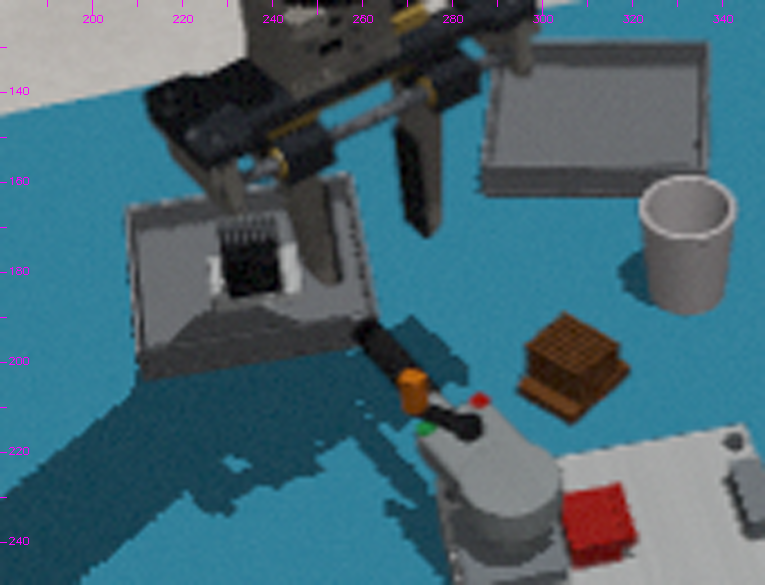

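{"fn": "apply_moves", "kwargs": {
  "rows": [
    {"grip": 50, "delta_pos": [-0.5, 40, 1.3], "turn": 0},
    {"grip": 50, "delta_pos": [-0.5, 75, 1.3], "turn": 0},
    {"grip": 50, "delta_pos": [-0.5, 95, 1.3], "turn": 0},
    {"grip": 50, "delta_pos": [-0.5, 104, 1.3], "turn": 0},
    {"grip": 50, "delta_pos": [-0.5, 108, 1.3], "turn": 0},
    {"grip": 50, "delta_pos": [-0.5, 108, 1.3], "turn": 0},
    {"grip": 30, "delta_pos": [-0.5, 108, 1.3], "turn": 0},
    {"grip": 12, "delta_pos": [-0.5, 108, 1.3], "turn": 0},
    {"grip": 12, "delta_pos": [-0.5, 108, 1.3], "turn": 0},
    {"grip": 12, "delta_pos": [-0.5, 108, 1.3], "turn": 0},
    {"grip": 12, "delta_pos": [-0.5, 108, 1.3], "turn": 0},
    {"grip": 12, "delta_pos": [-0.5, 108, 1.3], "turn": 0}
  ],
  "squeeze": 20
}}

```text
time: 34.1
tcp_pos: [0.4999, 0.1901, 0.0787]
tcp_rot: [0.584, -0.579, 0.4, -0.404]
ft_force: [4.4, 1.4, 1.7]
grip_width: 0.0175
```

```bash
python3 - <<'E'
from h import *
s,M=st();P=s["tcp_pos"].copy();print(P,s["ft_force"],s["grip_width"])
d=P[:2]-B;a0=np.arctan2(d[1],d[0]);r=np.hypot(*d);print(np.degrees(a0),r)
tot=a0-np.radians(36.6);print(tot)
for k in range(1,14):
    da=-tot*k/13
    w=np.array([B[0]+r*np.cos(a0+da),B[1]+r*np.sin(a0+da),P[2]])
    print((M.T@(w-P)*1000).round(1),round(-da,3))
E
```

```text
[0.49991997 0.1900543  0.07865975] [4.42388619 1.3816288  1.7051443 ] 0.017513704568821672
109.7933238073884 0.11186314898810594
1.2774644909172794
[ 0.7  0.1 11. ] 0.098
[ 2.5  0.2 21.8] 0.197
[ 5.3  0.3 32.4] 0.295
[ 9.2  0.4 42.7] 0.393
[14.1  0.5 52.6] 0.491
[19.9  0.6 61.9] 0.59
[26.6  0.7 70.6] 0.688
[34.1  0.8 78.6] 0.786
[42.3  0.9 85.9] 0.884
[51.3  1.  92.3] 0.983
[60.8  1.  97.7] 1.081
[ 70.8   1.1 102.3] 1.179
[ 81.2   1.1 105.8] 1.277
```

{"fn": "apply_moves", "kwargs": {
  "rows": [
    {"grip": 12, "delta_pos": [0.7, 0, 11], "turn": 0.098},
    {"grip": 12, "delta_pos": [2.5, 0, 21.8], "turn": 0.197},
    {"grip": 12, "delta_pos": [5.3, 0, 32.4], "turn": 0.295},
    {"grip": 12, "delta_pos": [9.2, 0, 42.7], "turn": 0.393},
    {"grip": 12, "delta_pos": [14.1, 0, 52.6], "turn": 0.491},
    {"grip": 12, "delta_pos": [19.9, 0, 61.9], "turn": 0.59},
    {"grip": 12, "delta_pos": [26.6, 0, 70.6], "turn": 0.688},
    {"grip": 12, "delta_pos": [34.1, 0, 78.6], "turn": 0.786},
    {"grip": 12, "delta_pos": [42.3, 0.5, 85.9], "turn": 0.884},
    {"grip": 12, "delta_pos": [51.3, 0.5, 92.3], "turn": 0.983},
    {"grip": 12, "delta_pos": [60.8, 0.5, 97.7], "turn": 1.081},
    {"grip": 12, "delta_pos": [70.8, 0.5, 102.3], "turn": 1.179},
    {"grip": 12, "delta_pos": [81.2, 0.5, 105.8], "turn": 1.277},
    {"grip": 12, "delta_pos": [81.2, 0.5, 105.8], "turn": 1.277},
    {"grip": 12, "delta_pos": [81.2, 0.5, 105.8], "turn": 1.277}
  ]
}}

```text
time: 35.6
tcp_pos: [0.6278, 0.1517, 0.0788]
tcp_rot: [-0.231, 0.224, -0.669, 0.67]
ft_force: [4.1, 2.3, -5.1]
grip_width: 0.0174
```

```bash
python3 - <<'E'
from h import *
s,M=st();P=s["tcp_pos"].copy();print(P,s["ft_force"],s["grip_width"],s["joint_pos"].round(2))
d=P[:2]-B;print(np.degrees(np.arctan2(d[1],d[0])),np.hypot(*d))
sd=cap("side");crop(sd,240,140,130,130,4.5,"s24")
E
```

```text
[0.62779226 0.15174148 0.07876582] [ 4.09883926  2.32579503 -5.07358283] 0.017373687894468068 [ 0.03  0.66 -0.44  1.69  0.36  0.86 -1.48]
36.644017479832144 0.11215956776311721
```

View pics/s24.png

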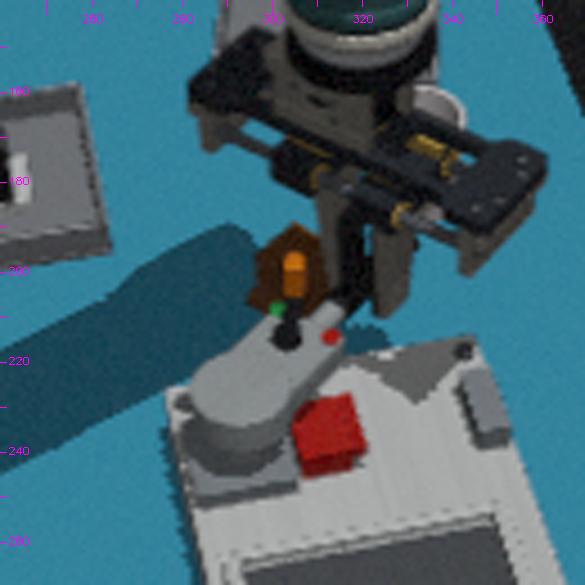

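Handle is back at its start angle, with the lever on green. Release, rise, retreat and check everything.

{"fn": "apply_moves", "kwargs": {
  "rows": [
    {"grip": 25, "delta_pos": [0, 0, 0], "turn": 0},
    {"grip": 45, "delta_pos": [0, 0, 0], "turn": 0},
    {"grip": 45, "delta_pos": [0, 0, 0], "turn": 0},
    {"grip": 45, "delta_pos": [0, -30, 0], "turn": 0},
    {"grip": 45, "delta_pos": [0, -70, 0], "turn": 0},
    {"grip": 45, "delta_pos": [0, -120, 0], "turn": 0},
    {"grip": 45, "delta_pos": [0, -150, 0], "turn": 0},
    {"grip": 45, "delta_pos": [0, -170, 0], "turn": 0},
    {"grip": 45, "delta_pos": [50, -170, 0], "turn": 0},
    {"grip": 45, "delta_pos": [100, -170, 0], "turn": 0},
    {"grip": 45, "delta_pos": [150, -170, 0], "turn": 0},
    {"grip": 45, "delta_pos": [200, -170, 30], "turn": 0},
    {"grip": 45, "delta_pos": [250, -170, 60], "turn": 0},
    {"grip": 45, "delta_pos": [290, -170, 90], "turn": 0},
    {"grip": 45, "delta_pos": [320, -170, 120], "turn": 0},
    {"grip": 45, "delta_pos": [330, -170, 150], "turn": 0},
    {"grip": 45, "delta_pos": [330, -170, 150], "turn": 0},
    {"grip": 45, "delta_pos": [330, -170, 150], "turn": 0},
    {"grip": 45, "delta_pos": [330, -170, 150], "turn": 0}
  ]
}}

```text
time: 37.55
tcp_pos: [0.4561, -0.1671, 0.2465]
tcp_rot: [-0.232, 0.225, -0.669, 0.669]
ft_force: [0.4, 0.1, 0.1]
grip_width: 0.0454
```

```bash
python3 - <<'E'
from h import *
plan(.4,.0,.3)
sd=cap("side","25");t=cap("top","25");crop(t,255,215,55,75,8,"t25")
E
```

```text
delta [ -58.4  -53.6 -166.3] turn 0.0 | tcp [ 0.4561 -0.1671  0.2465] zyaw -52.24 grip 45.4 F [0.4 0.1 0.1] t 37.55 q [ 0.64  0.18 -0.39  1.94  0.07  1.03 -0.7 ]
```

View pics/side_25.png

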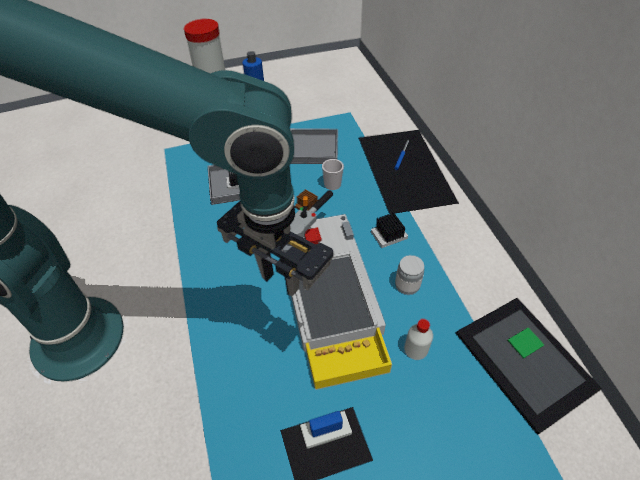

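View pics/top_25.png

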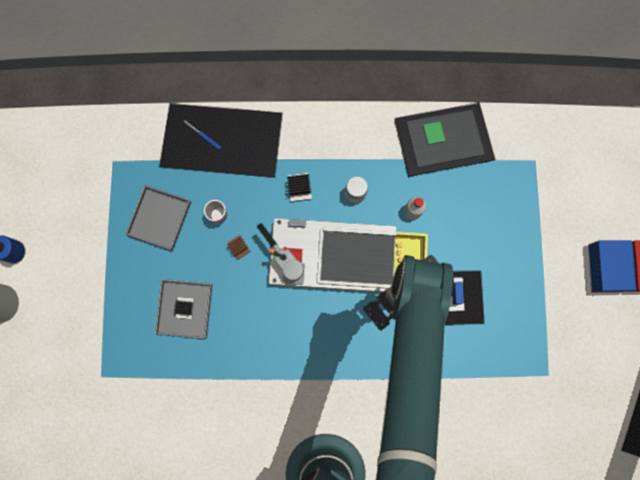

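View pics/t25.png

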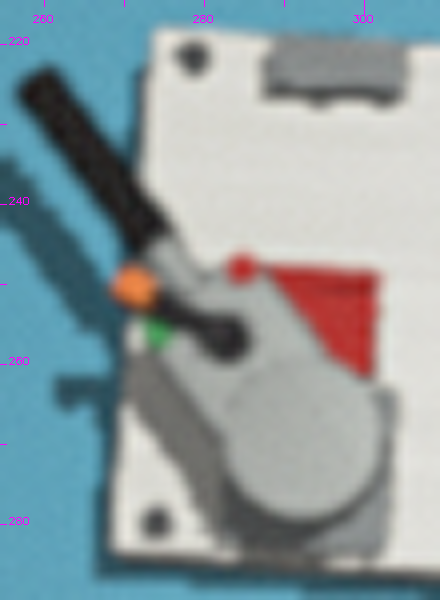

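```bash
python3 - <<'E'
from h import *
sd=cap("side");crop(sd,270,400,120,80,6.5,"s26")
E
```

```text
(no output)
```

View pics/s26.png

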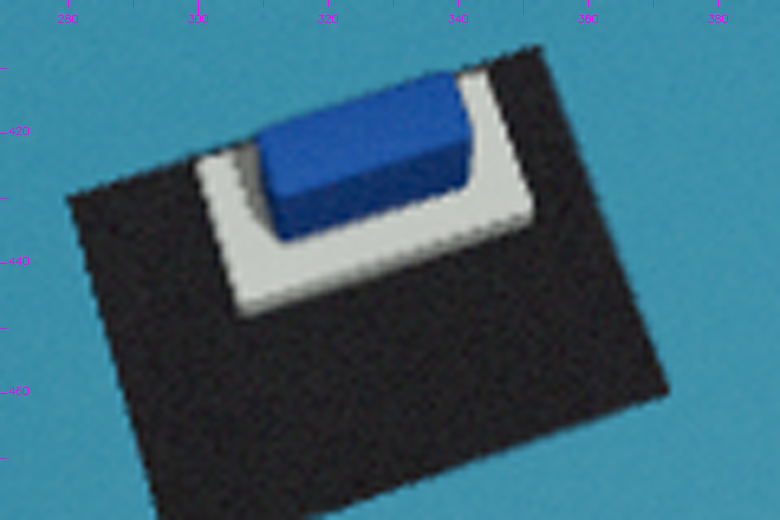

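```bash
python3 - <<'E'
from h import *
sd=cap("side");S=lambda X,Y:cp(X,Y,270,400,6.5)
f=np.array([onz(sd,q,.017) for q in [S(197,160),S(485,70),S(534,213),S(243,308)]]);print(f,f.mean(0))
g=np.array([onz(sd,q,.063) for q in [S(258,132),S(450,72),S(470,134),S(285,194)]]);print(g,g.mean(0))
v=f[1]-f[0];print(np.degrees(np.arctan2(v[1],v[0])));v=f[2]-f[3];print(np.degrees(np.arctan2(v[1],v[0])))
E
```

```text
[[ 0.43471086 -0.33738757  0.017     ]
 [ 0.52464929 -0.33676531  0.017     ]
 [ 0.52451475 -0.38182668  0.017     ]
 [ 0.43575626 -0.38285161  0.017     ]] [ 0.47990779 -0.35970779  0.017     ]
[[ 0.45124696 -0.35051742  0.063     ]
 [ 0.50835646 -0.35011737  0.063     ]
 [ 0.50808683 -0.3688509   0.063     ]
 [ 0.45351966 -0.36962684  0.063     ]] [ 0.48030248 -0.35977813  0.063     ]
0.3964062941586323
0.661584244177602
```

```bash
python3 - <<'E'
from h import *
plan(.480,-.3598,.16,-89.5)
E
```

```text
delta [ 99.9  86.4 166.1] turn 0.6505 | tcp [ 0.4564 -0.1675  0.2466] zyaw -52.23 grip 44.9 F [-0.1  0.3 -0. ] t 37.75 q [ 0.64  0.18 -0.39  1.94  0.08  1.03 -0.7 ]
```

{"fn": "apply_moves", "kwargs": {
  "rows": [
    {"grip": 70, "delta_pos": [20, 10, 35], "turn": 0.13},
    {"grip": 70, "delta_pos": [40, 20, 70], "turn": 0.26},
    {"grip": 70, "delta_pos": [60, 30, 100], "turn": 0.39},
    {"grip": 70, "delta_pos": [80, 40, 135], "turn": 0.52},
    {"grip": 70, "delta_pos": [100, 60, 166], "turn": 0.65},
    {"grip": 70, "delta_pos": [100, 80, 166], "turn": 0.65},
    {"grip": 70, "delta_pos": [100, 86, 166], "turn": 0.65},
    {"grip": 70, "delta_pos": [100, 86, 166], "turn": 0.65},
    {"grip": 70, "delta_pos": [100, 86, 166], "turn": 0.65}
  ]
}}

```text
time: 38.65
tcp_pos: [0.4808, -0.3587, 0.1614]
tcp_rot: [0.008, -0.0, 0.708, -0.706]
ft_force: [0.4, -0.4, 0.4]
grip_width: 0.0699
```

```bash
python3 - <<'E'
from h import *
plan(.480,-.3598,.024,-89.5)
sd=cap("side");crop(sd,270,350,120,130,5,"s27")
E
```

```text
delta [  2.3 137.4   1.3] turn 0.0027 | tcp [ 0.4808 -0.3587  0.1614] zyaw -89.35 grip 69.9 F [ 0.4 -0.4  0.4] t 38.65 q [ 0.73  0.45 -0.18  1.77  0.09  0.92 -1.05]
```

View pics/s27.png

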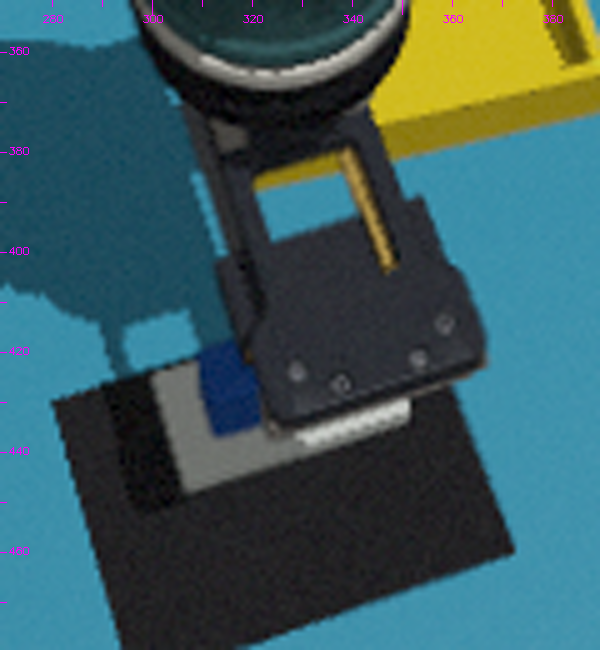

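{"fn": "apply_moves", "kwargs": {
  "rows": [
    {"grip": 70, "delta_pos": [1, 40, 1], "turn": 0},
    {"grip": 70, "delta_pos": [1.5, 80, 1.3], "turn": 0},
    {"grip": 70, "delta_pos": [2, 115, 1.3], "turn": 0},
    {"grip": 70, "delta_pos": [2.3, 130, 1.3], "turn": 0},
    {"grip": 70, "delta_pos": [2.3, 137, 1.3], "turn": 0},
    {"grip": 70, "delta_pos": [2.3, 137, 1.3], "turn": 0},
    {"grip": 45, "delta_pos": [2.3, 137, 1.3], "turn": 0},
    {"grip": 30, "delta_pos": [2.3, 137, 1.3], "turn": 0},
    {"grip": 15, "delta_pos": [2.3, 137, 1.3], "turn": 0},
    {"grip": 15, "delta_pos": [2.3, 137, 1.3], "turn": 0},
    {"grip": 15, "delta_pos": [2.3, 137, 1.3], "turn": 0},
    {"grip": 15, "delta_pos": [2.3, 137, 1.3], "turn": 0}
  ],
  "squeeze": 35
}}

```text
time: 39.9
tcp_pos: [0.4802, -0.36, 0.0249]
tcp_rot: [0.008, 0.0, 0.708, -0.707]
ft_force: [0.0, 3.0, 2.3]
grip_width: 0.0243
```

```bash
python3 - <<'E'
from h import *
plan(.4725,-.384,st()[0]["tcp_pos"][2],-89)
E
```

```text
delta [ 7.9 -0.1 23.9] turn -0.0064 | tcp [ 0.4802 -0.36    0.0249] zyaw -89.37 grip 24.3 F [0.  3.  2.3] t 39.9 q [ 0.71  0.64 -0.15  1.84  0.13  0.66 -1.08]
```

{"fn": "apply_moves", "kwargs": {
  "rows": [
    {"grip": 15, "delta_pos": [0, 0, 0], "turn": 0},
    {"grip": 15, "delta_pos": [0, 0, 0], "turn": 0},
    {"grip": 15, "delta_pos": [0, 0, 0], "turn": 0}
  ]
}}

```text
time: 40.2
tcp_pos: [0.4801, -0.3598, 0.0248]
tcp_rot: [0.008, -0.0, 0.708, -0.706]
ft_force: [-1.0, 1.1, 0.7]
grip_width: 0.0213
```

{"fn": "apply_moves", "kwargs": {
  "rows": [
    {"grip": 15, "delta_pos": [0, -3, 0], "turn": 0},
    {"grip": 15, "delta_pos": [0, -5, 0], "turn": 0},
    {"grip": 15, "delta_pos": [3, -5, 8], "turn": 0},
    {"grip": 15, "delta_pos": [6, -5, 16], "turn": 0},
    {"grip": 15, "delta_pos": [8, -5, 24], "turn": 0},
    {"grip": 15, "delta_pos": [8, -5, 24], "turn": 0},
    {"grip": 15, "delta_pos": [8, -3, 24], "turn": 0},
    {"grip": 15, "delta_pos": [8, -1, 24], "turn": 0},
    {"grip": 15, "delta_pos": [8, -0.5, 24], "turn": 0},
    {"grip": 15, "delta_pos": [8, 0, 24], "turn": 0},
    {"grip": 15, "delta_pos": [8, 0, 24], "turn": 0}
  ]
}}

```text
time: 41.3
tcp_pos: [0.4726, -0.3834, 0.0248]
tcp_rot: [0.008, -0.0, 0.708, -0.706]
ft_force: [-0.7, 1.7, 0.1]
grip_width: 0.0219
```

{"fn": "apply_moves", "kwargs": {
  "rows": [
    {"grip": 15, "delta_pos": [0, 0.7, 0], "turn": 0},
    {"grip": 26, "delta_pos": [0, 0.5, 0], "turn": 0},
    {"grip": 40, "delta_pos": [0, 0, 0], "turn": 0},
    {"grip": 60, "delta_pos": [0, 0, 0], "turn": 0},
    {"grip": 70, "delta_pos": [0, 0, 0], "turn": 0},
    {"grip": 70, "delta_pos": [0, 0, 0], "turn": 0},
    {"grip": 70, "delta_pos": [0, -20, 0], "turn": 0},
    {"grip": 70, "delta_pos": [0, -60, 0], "turn": 0},
    {"grip": 70, "delta_pos": [0, -110, 0], "turn": 0},
    {"grip": 70, "delta_pos": [0, -160, 0], "turn": 0},
    {"grip": 70, "delta_pos": [50, -180, 0], "turn": 0},
    {"grip": 70, "delta_pos": [100, -180, 0], "turn": 0},
    {"grip": 70, "delta_pos": [150, -180, 0], "turn": 0},
    {"grip": 70, "delta_pos": [150, -180, 0], "turn": 0},
    {"grip": 70, "delta_pos": [150, -180, 0], "turn": 0}
  ]
}}

```text
time: 42.8
tcp_pos: [0.3196, -0.3861, 0.2037]
tcp_rot: [0.007, 0.001, 0.707, -0.707]
ft_force: [1.4, -0.3, 0.7]
grip_width: 0.0699
```

```bash
python3 - <<'E'
from h import *
plan(.4,.0,.3)
sd=cap("side","28");t=cap("top","28");crop(sd,270,400,120,80,6.5,"s28");crop(t,140,200,360,150,2.2,"t28")
E
```

```text
delta [ -85.   -95.  -385.4] turn 0.0 | tcp [ 0.3196 -0.3861  0.2037] zyaw -89.49 grip 69.9 F [ 1.4 -0.3  0.7] t 42.8 q [ 0.96  0.24 -0.16  1.97  0.04  0.93 -0.78]
```

View pics/side_28.png

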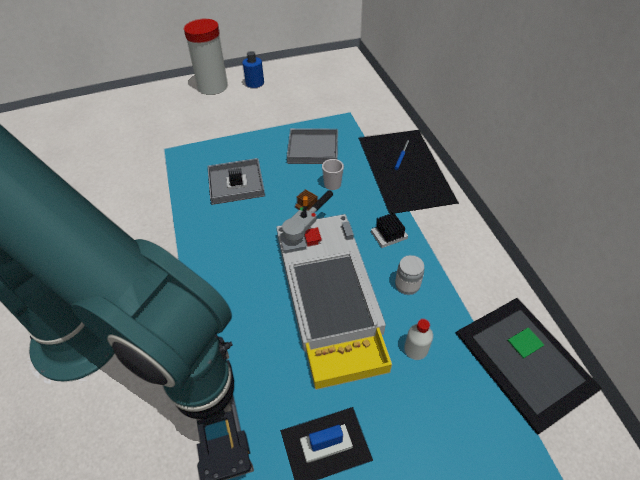

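View pics/s28.png

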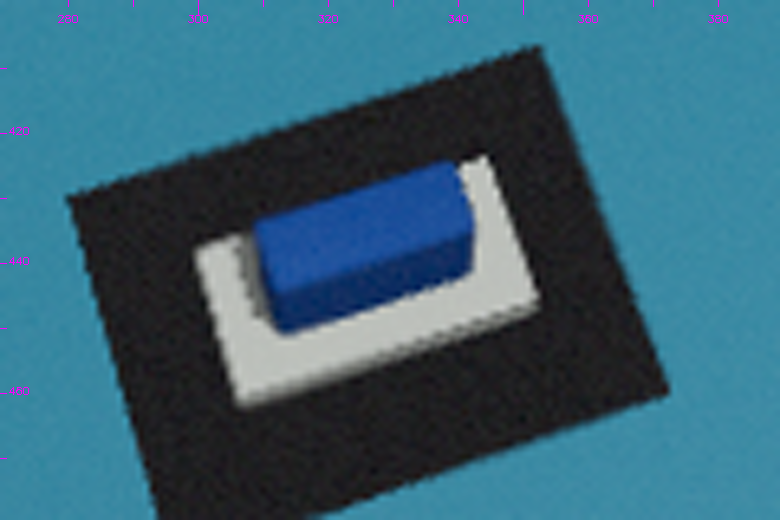

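View pics/t28.png

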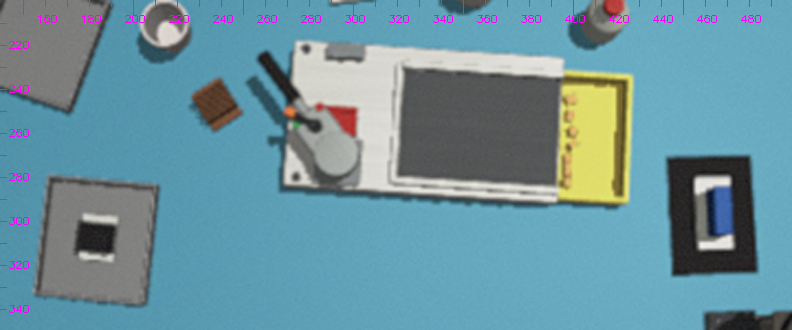

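All is in place: the scraper is centred on its pad, seven offcuts are in the bin, the heat sink stands in the near tray, and the handle is back with the lever on green.

```bash
python3 - <<'E'
from rig import workorder
print(workorder.close_job())
E
```

```text
the job is handed in; nothing more can be done
None
```

The job is done in the order asked and handed in at about 43 s of robot time, with the gripper open and clear of everything.

- **Offcuts:** I wiped all seven into the yellow bin with the scraper in two lanes. The last pictures show the plate clear and the offcuts lying in the bin along the plate's wall.
- **Scraper:** I stood it back on the pad before touching the ratchet. My check after the ratchet work showed it had been knocked about 25 mm aside, still on the pad. I picked it up a few millimetres and re-centred it, so this last touch came after the ratchet steps.
- **Ratchet and jaw:** I flipped the lever to green and swung the handle to about 1.39 rad. The red jaw moved back about 12 mm and the pictures show it clear of the flange. That puts the bolt at about 1.0 rad, against the 0.85 needed, judged from the pictures only.
- **Heat sink:** It stands upright near the middle of the grey tray nearest the robot.
- **Handle:** It is back at its starting angle, measured at 36.6° against 36.7° at the start, with the lever still on green.
- **Bystanders:** The bottle, can and cup look unmoved in the pictures; I did not measure them.

No check failed. While re-gripping the scraper the opening briefly read 24.3 mm instead of about 21.8 mm, then settled.

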